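Put the gingerbread away in the vacuum keeper

TASK

Put the gingerbread rounds away in the vacuum keeper: first move the jam jar standing on its white plate upright into the free place of the wooden tray beside the other jars, then stack all the rounds flat on the plate in one neat, centred pile and set the clear dome over them, gently, so that it sits flat on its seat. Then pump the air out with at least three full squeezes of the red trigger against its grip, letting it spring right back after each. Leave the other jars, the timer and the spatula where they are.

Things in the scene. Friction and masses are not known exactly. Their poses are not given: they have to be found in the camera images.
- keeper: Fixed vacuum keeper. Origin: on the worktop under the centre of its round grey base (170 mm across, 18 mm high, black gasket for the dome's rim, white plate in the middle); x points from the plate to the hand pump, z up. Pump: 90 mm wide foot (x = 55 to 275 mm, 12 mm high), lying aluminium barrel (x = 120 to 264 mm, top 66 mm high), dial gauge (x = 240 mm, top 110 mm high), grip and trigger.
- plate (a point): Centre of the top face of the keeper's round white plate, 120 mm across, 24 mm above the worktop and 6 mm above the gasket round it. Same axes as the keeper.
- pump_grip (a point): Middle of the pump's fixed black grip, 135 mm above the worktop, at x = 197 mm, y = 0 in the keeper's frame; same axes. An upright bar 24 mm thick (x) by 26 mm wide (y), its top 165 mm above the worktop. The trigger is on its side towards the plate; squeezed home, the middle of the pair (34 mm over both) is 5 mm nearer the plate than this point.
- trigger_pad (a point): Point on the red trigger's outer face (towards the plate), 135 mm above the worktop, where it is pulled. The trigger is a bar 10 mm thick, 22 mm wide, its top about 160 mm high, hinged at the barrel 62 mm above the worktop (hinge along the keeper's y). Released it leans away from the grip: grip and trigger measure 51 mm along x here; squeezed home 34 mm.
- trigger (a joint): Angle of the pump trigger in rad: 0 released, 0.22 squeezed home against the grip (above 0.165 counts as a full squeeze, below 0.03 as sprung back). A spring returns it: at the pad about 3.5 N at the start and 11 N squeezed home.
- dome: Loose clear plastic dome, open below, 0.28 kg, rim 144 mm outside and 136 mm inside, 115 mm tall without its knob, 110 mm inside. Origin: centre of its rim plane (underside), z up. Stands rim down on the worktop at the start. On the keeper its rim goes round the white plate (8 mm clearance) and stands on the gasket: origin 6 mm below plate.
- dome_knob (a point): Middle of the dome's black knob: round, 32 mm across, 24 mm high, on a thin 12 mm neck above the dome's top; 139 mm above the dome's rim, top at 151 mm.
- sheet: Fixed aluminium baking sheet, 220 (x) by 310 (y) mm, top face 6 mm above the worktop; origin on the worktop under its centre, z up. The rounds lie on it at the start, about 100 mm apart.
- tray: Fixed low wooden tray, 92 (x) by 250 (y) mm outside, walls 5 mm thick and 16 mm high, inner floor 5 mm above the worktop; origin on the worktop under its centre, z up. Two filled jars stand in it at y = -85 and -18 mm; the free place is at about x = 0, y = +70 mm of the tray's frame.
- jar: The stray jam jar, dark red with a white lid, 60 mm diameter (lid 62 mm, from 57 to 70 mm), 70 mm tall, 0.22 kg. Origin: centre of its underside, z up. At the start it stands on the keeper's plate, in the way.
- jar_left: Jam jar of the same kind, standing in the tray; to be left alone. Origin: centre of its underside.
- jar_mid: Jam jar of the same kind, standing in the middle of the tray; to be left alone. Origin: centre of its underside.
- timer: Yellow kitchen timer, 68 mm across and 42 mm high, on the worktop; to be left alone. Origin: centre of its underside.
- spatula: Spatula lying on the worktop, 240 mm long; to be left alone. Origin near its middle.
- round1: Round gingerbread, firm, brown with a plain, dark or white top, 64 mm diameter, 14 mm thick, about 50 g. Origin: centre of its underside, z up. May be absent (3 to 5 of the five are there).
- round2: Round gingerbread, firm, brown with a plain, dark or white top, 64 mm diameter, 14 mm thick, about 50 g. Origin: centre of its underside, z up. May be absent (3 to 5 of the five are there).
- round3: Round gingerbread, firm, brown with a plain, dark or white top, 64 mm diameter, 14 mm thick, about 50 g. Origin: centre of its underside, z up. May be absent (3 to 5 of the five are there).
- round4: Round gingerbread, firm, brown with a plain, dark or white top, 64 mm diameter, 14 mm thick, about 50 g. Origin: centre of its underside, z up. May be absent (3 to 5 of the five are there).
- round5: Round gingerbread, firm, brown with a plain, dark or white top, 64 mm diameter, 14 mm thick, about 50 g. Origin: centre of its underside, z up. May be absent (3 to 5 of the five are there).
Not all that is in view belongs to the job. Leave any pink look-alike of the round5 alone. Leave any turquoise look-alike of the round1 alone.

How it is judged:
By the outcome, as a careful person would: the job done as asked, in the order asked, and still so for the second after the job is handed in, with the robot touching nothing.
Of round1, round2, round3, round4, round5 only 3 to 5 are there at a start; the rules pass over those that are not, and their reading is None.
At some moment in a run one of round1, round2, round3, round4, round5, dome may be knocked a few centimetres aside while the robot is not near it.
It also fails if it takes over 210 s, if anything falls off the work surface, if the arm or the gripper's body presses on something with over 40 N, if the wrist force passes 120 N, or if a joint passes its speed limit or range.

ROBOT

A 6-joint arm with a two-finger parallel gripper is mounted at the origin on the work surface. World frame = base frame: x ahead of the robot, y to its left, z up, the work surface at z = 0. Lengths are in m, angles in rad, forces in N, time in s.
With the tool pointing down it reaches from about 0.35 to 0.975 m from the base axis. Payload 4.9 kg.
Tool frame: the origin (TCP) lies at the very end of the fingers, on their centre line; the grasp point (between the pads) lies 19 mm behind it; z points along the fingers, y is the line along which they close (so a half turn about z gives the same grasp; the last joint's range is limited). The gripper opens to 85 mm and grips with 20 to 120 N. Pads are 22 mm wide; open, the fingers measure 114 mm over their backs; the gripper's body (76 mm by 85 mm) begins 54 mm behind the grasp point. The pads swing forward as they close: fully open they stand 13 mm farther back than shut.
Start: joints at [-1.41, 0.053, 1.613, -0, 1.476, -0.119], TCP at [0.173, -0.601, 0.231] pointing down, gripper open.
Joint ranges: [-3.01, 3.01], [-1.01, 2.22], [0.06, 2.58], [-1.02, 4.17], [0.09, 2.62], [-3.14, 3.14]. Speed limits (rad/s): [2.57, 2.57, 3.14, 3.14, 3.14, 3.14].

INTERFACE

Orientations are given as a unit quaternion [w, x, y, z].
In Python, from plant import manip gives the robot as it stands.
- The arm moves only by the tool send_rows, never from a script. Its argument "increments" is a list of rows, each an object of numbers: "claw": the closure, from -1 (fully open) to 1 (shut); "dx", "dy", "dz": the shift along the tool's x, y, z in units of 0.5 m (1.0 is 0.5 m); "yaw": the turn about the tool's z in units of 1.5 rad (1.0 is 1.5 rad). A call has 1 to 20 rows; each row is the pose to reach, as a shift and turn from the pose commanded when the call began, along the tool's axes at that moment; what a row does not reach only later rows make up. A row lasts 1/8 s, in which the tool goes at most 62.5 mm and 10.7 degrees, less where a joint would pass 70% of its speed; a pose out of reach is approached as far as the arm can. A call with a number of a shift or a turn outside -1 to 1 is refused whole. A call with a gripper value outside its range is refused whole. The fingers move at their own pace and stop on an object; the grip force is fixed at half the most. Time passes only in rows, so rows that repeat a pose let the fingers close. It gives the time, the measured TCP pose, the force, the opening and the grip force at its end, in the units of the state.
- manip.state(): the state, without advancing time (a new reading comes with each control period).
- manip.grab_frame(name): name is "scene" or "top"; returns the picture (384x512x3 uint8, red, green, blue); there is no depth.
- manip.camera_params(name): a dict with "camera_matrix" (3x3 intrinsics, pixels), "extrinsics" (4x4, takes a point from world to camera coordinates). Camera axes: x right, y down, z forward; pixel columns grow to the right and rows downward; lengths in m; the calibration is good to about 2 mm. A picture is of the moment at which its call begins. camera_params takes no time and is no camera call.
- manip.job_done(): hands the job in; it is judged then, once.
The state is a dict: "time": time; "joint_pos": joint angles; "joint_vel": joint speeds; "joint_efforts": joint torques, N m; "tool_pos": TCP position; "tool_rot": TCP orientation; "contact_force": force on the tool from outside, world axes, zero at the start; "ft_torque": the same for the moment, N m; "gripper_width": opening from 0.0 (shut) to 1.0 (fully open); "grasp_force": force on a finger pad.
Only numpy, scipy, OpenCV 4.12 (cv2) and the standard library are available. Lean on these libraries where they do the work, as an engineer would, in place of code of your own. Each camera call takes 0.05 s, during which the arm holds its last target. There are 200 camera calls.

## Working session

There is one attempt and no reset: what is moved stays moved. The work goes in short steps, Python scripts to look and compute and a tool call to move; the robot and the scene stay as the last step left them, time stands still between calls to the robot, and variables do not carry over. Pictures are saved under pics/ and viewed, at most 14 in all, crops included, and the job is handed in when it is done.

Besides the shell and the picture viewer there is one more tool, called after "Call:" as name(argument=value, ...), one argument or row to a line, values as JSON. send_rows: Moves the arm, as the interface text tells. Shifts and turns lie within -1 to 1; 1 stands for 0.5 m of shift or 1.5 rad of turn. Its arguments: {"type":"object","properties":{"increments":{"type":"array","items":{"type":"object","properties":{"claw":{"type":"number"},"dx":{"type":"number"},"dy":{"type":"number"},"dz":{"type":"number"},"yaw":{"type":"number"}}}}},"required":["increments"]}

```bash
mkdir -p pics; ls; cat > h.py <<'E'
import numpy as np, cv2
from plant import manip
def snap(n,f):
    im=manip.grab_frame(n); cv2.imwrite('pics/'+f,im[:,:,::-1]); return im
def ray(n,u,v,z):
    p=manip.camera_params(n);K=np.array(p['camera_matrix']);T=np.array(p['extrinsics'])
    R=T[:3,:3];c=-R.T@T[:3,3];d=R.T@np.linalg.solve(K,[u,v,1.]);return c+d*(z-c[2])/d[2]
def proj(n,X):
    p=manip.camera_params(n);K=np.array(p['camera_matrix']);T=np.array(p['extrinsics'])
    q=K@(T[:3,:3]@np.array(X)+T[:3,3]);return q[:2]/q[2]
E
python3 - <<'E'
from h import *
np.set_printoptions(precision=4,suppress=True)
for n in ('scene','top'):
    im=snap(n,n+'0.png')
    cv2.imwrite('pics/%s0b.png'%n,cv2.resize(im[:,:,::-1],(800,600),interpolation=cv2.INTER_CUBIC))
    p=manip.camera_params(n);T=np.array(p['extrinsics']);print(n,p['camera_matrix'],-T[:3,:3].T@T[:3,3],T[:3,:3])
s=manip.state();print(s)
E
```

```text
pics
scene [[367.7892   0.     253.548 ]
 [  0.     367.7892 186.7294]
 [  0.       0.       1.    ]] [0.9992 0.3758 0.9532] [[-0.6615  0.75   -0.0065]
 [ 0.6151  0.5376 -0.5767]
 [-0.429  -0.3855 -0.8169]]
top [[372.8934   0.     249.8055]
 [  0.     372.8934 190.5985]
 [  0.       0.       1.    ]] [ 0.3616 -0.0311  1.075 ] [[-0.0087 -0.9999  0.0053]
 [-0.9837  0.0076 -0.1796]
 [ 0.1796 -0.0068 -0.9837]]
{'time': 0.1, 'joint_pos': array([-1.41  ,  0.0533,  1.6142,  0.    ,  1.476 , -0.119 ]), 'joint_vel': array([ 0.0015, -0.0023, -0.0037, -0.0006,  0.0002,  0.0001]), 'joint_efforts': array([ -0.0005, -39.4904, -37.1366,  -0.0002,   0.0039,   0.    ]), 'tool_pos': array([ 0.1725, -0.6001,  0.2302]), 'tool_rot': array([-0.0009,  0.9902,  0.1395, -0.    ]), 'contact_force': array([-0.0144, -0.6198, -0.154 ]), 'ft_torque': array([-0.0373, -0.0049,  0.0161]), 'grasp_force': 0.0, 'gripper_width': 0.9999236895065756}
```

View pics/top0b.png

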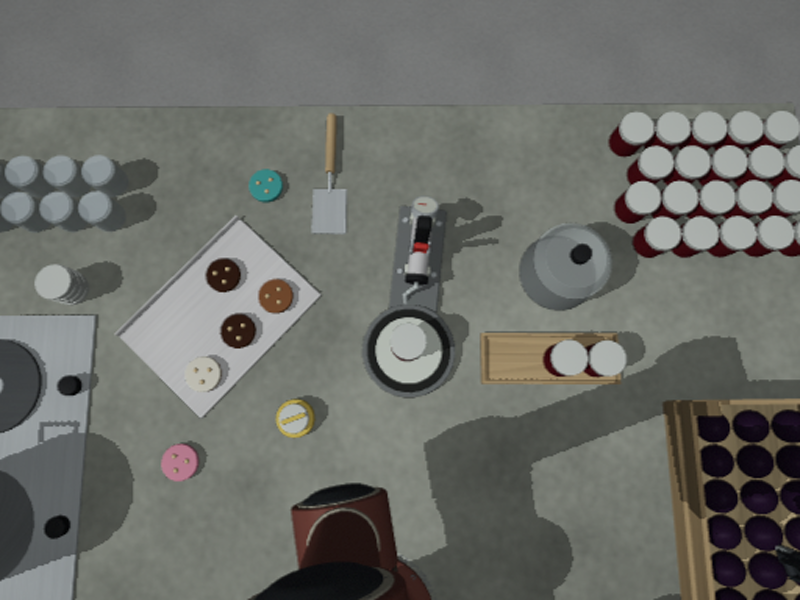

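View pics/scene0b.png

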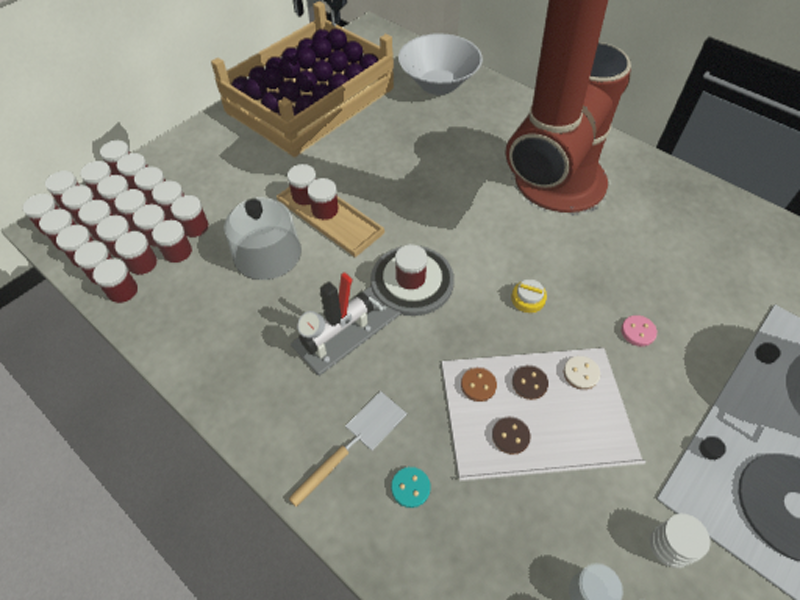

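Top view (800×600 scale): rounds at (223,275), (276,295), (238,330), (202,374); plate at (409,350) with the jar on it; dome knob at (581,254); the tray's free place at its left end, about (515,358). Now I measure.

```bash
cat > m.py <<'E'
from h import *
np.set_printoptions(precision=4,suppress=True)
def blob(n,im,mask,u,v,z,r=30,show=''):
    m=np.zeros_like(mask);y0,x0=int(v)-r,int(u)-r
    m[max(y0,0):y0+2*r,max(x0,0):x0+2*r]=mask[max(y0,0):y0+2*r,max(x0,0):x0+2*r]
    k,l,st,c=cv2.connectedComponentsWithStats(m.astype(np.uint8))
    if k<2: print(show,n,'none');return None
    i=1+np.argmin(np.hypot(*(c[1:]-[u,v]).T)+1e3*(st[1:,4]<20))
    hull=cv2.convexHull(np.argwhere(l==i)[:,::-1].astype(np.int32));M=cv2.moments(hull)
    cu,cv_=(M['m10']/M['m00'],M['m01']/M['m00']);P=ray(n,cu,cv_,z)
    print(show,n,np.array([cu,cv_]),st[i,4],st[i,:4],P);return P
E
python3 - <<'E'
from m import *
T=cv2.imread('pics/top0.png')[:,:,::-1];S=cv2.imread('pics/scene0.png')[:,:,::-1]
k=1.5625
for n,im,L in(('top',T,dict(darkA=(223,275),brown=(276,295),darkB=(238,330),white=(202,374),knob=(581,254),trig=(421,246),timer=(294,418))),('scene',S,dict(darkA=(511,436),brown=(479,385),darkB=(531,383),white=(582,372),knob=(254,209),trig=(346,292),timer=(530,293)))):
    hsv=cv2.cvtColor(np.ascontiguousarray(im),cv2.COLOR_RGB2HSV);V=hsv[:,:,2];s=hsv[:,:,1]
    i=im.astype(int)
    for q,(u,v) in L.items():
        u/=k;v/=k
        if q=='white': m=(i[:,:,0]-i[:,:,2]>14)
        elif q in('knob',): m=V<50
        elif q=='trig': m=(s>140)&(i[:,:,0]>100)
        elif q=='timer':m=s>110
        else: m=(s>70)|(V<90)
        z={'knob':.139,'trig':.15,'timer':.03}.get(q,.016 if q!='white' else .016)
        blob(n,im,m,u,v,z,25,q)
a=cv2.resize(T[110:270,210:410][:,:,::-1],(800,640),interpolation=cv2.INTER_CUBIC)[:600]
cv2.imwrite('pics/ta.png',a)
b=cv2.resize(S[90:240,140:300][:,:,::-1],(640,600),interpolation=cv2.INTER_CUBIC)
cv2.imwrite('pics/sa.png',b)
E
```

```text
darkA top [142.669  175.6765] 375 [132 165  22  22] [0.6014 0.2724 0.016 ]
brown top [176.3522 189.1341] 376 [166 179  22  21] [0.5608 0.1736 0.016 ]
darkB top [152.256  211.3646] 391 [141 201  23  22] [0.4968 0.2406 0.016 ]
white top [148.2587 217.4685] 86 [142 214  12   9] [0.4794 0.2513 0.016 ]
knob top [371.4343 162.3333] 127 [365 156  14  13] [ 0.6045 -0.3534  0.139 ]
trig top [269.0717 157.8776] 42 [265 155   9   7] [ 0.6153 -0.0876  0.15  ]
timer top [187.434 267.434] 35 [180 265  15   6] [0.3394 0.1347 0.03  ]
darkA scene [326.5407 278.6255] 428 [315 268  24  23] [0.6031 0.2762 0.016 ]
brown scene [306.0023 245.6228] 385 [295 235  23  22] [0.5617 0.1777 0.016 ]
darkB scene [338.8329 244.6242] 370 [328 235  23  21] [0.4986 0.245  0.016 ]
white scene [371.8544 238.3205] 393 [360 228  24  22] [0.4206 0.3042 0.016 ]
knob scene [162.8299 134.8776] 39 [158 131  10   9] [ 0.608 -0.341  0.139]
trig scene [220.1822 187.4411] 146 [217 175   8  28] [ 0.6377 -0.0688  0.15  ]
timer scene [339.5864 184.3642] 35 [333 182  14   6] [0.3331 0.1339 0.03  ]
```

View pics/ta.png

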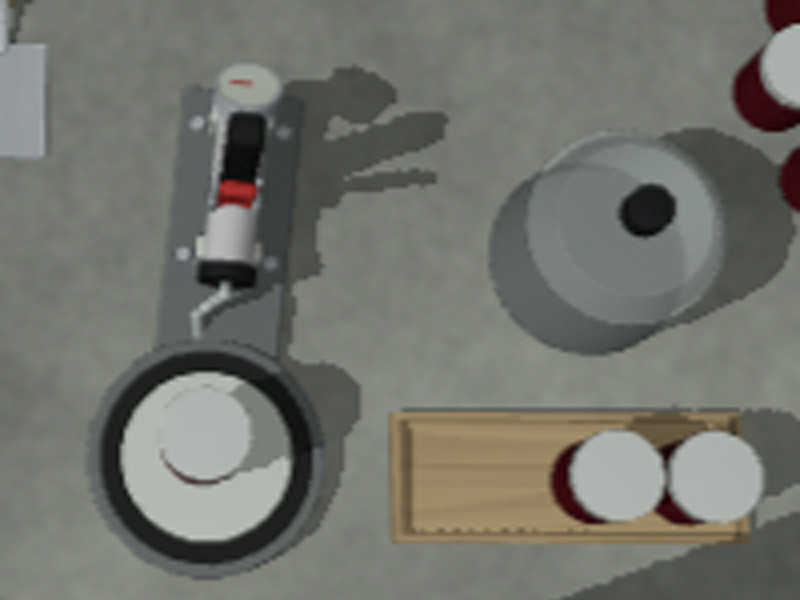

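View pics/sa.png

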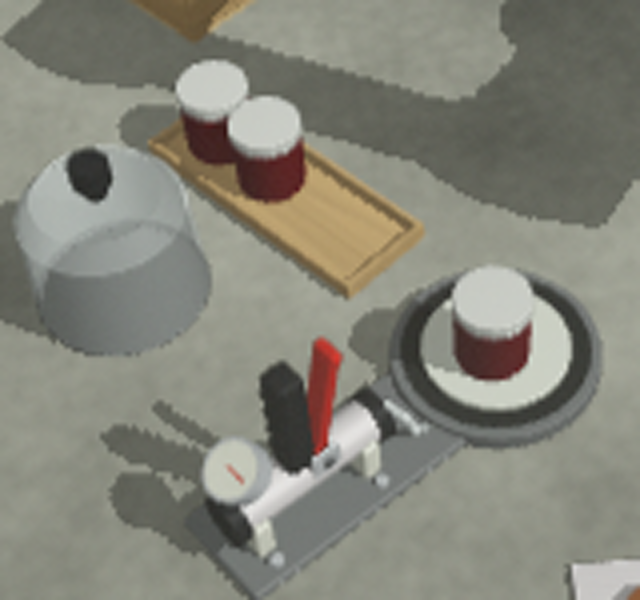

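Crop of top view shows gasket ring centred near crop (206,457), jar lid (205,434), knob (648,210), tray inside x 410–; scene crop shows trigger leaning towards plate. Now compute the positions.

```bash
python3 - <<'E'
from m import *
T=cv2.imread('pics/top0.png')[:,:,::-1];S=cv2.imread('pics/scene0.png')[:,:,::-1]
tc=lambda x,y:(210+(x+.5)/4-.5,110+(y+.5)/4-.5)
sc=lambda x,y:(140+(x+.5)/4-.5,90+(y+.5)/4-.5)
def R(q,c,x,y,z): print(q,c,ray(c,*(tc if c=='top' else sc)(x,y),z))
for n,im,u,v in(('top',T,*tc(206,457)),('scene',S,*sc(497,350))):
    V=im.max(2); m=np.zeros(V.shape,np.uint8); r=34
    u,v=int(u),int(v); m[v-r:v+r,u-r:u+r]=(V[v-r:v+r,u-r:u+r]<62)
    k,l,st,c=cv2.connectedComponentsWithStats(m);i=1+np.argmax(st[1:,4])
    (c0,ax,an)=cv2.fitEllipse(cv2.convexHull(np.argwhere(l==i)[:,::-1].astype(np.int32)))
    print('gasket',n,st[i],c0,ax,ray(n,*c0,.018))
R('lid','top',205.5,434,.094);R('lid','scene',492.5,301,.094)
R('footL','top',185,88,.012);R('footR','top',302,95,.012)
R('grip','top',246,116,.165);R('gauge','top',249,88,.110)
R('trigtop','top',238,187,.16)
R('dome rim','top',586,257,0)
R('knobtop','top',648,206,.151);R('knobmid','scene',90,174,.139)
for q in((391,410),(393,543),(748,543),(742,410)):R('tray','top',*q,.016)
for q in((423,230),(347,295),(150,143)):R('tray','scene',*q,.016)
R('jm','top',617.5,476,.075);R('jl','top',715,477,.075)
R('jm','scene',265,124,.075);R('jl','scene',212,90,.075)
i=S.astype(int)
for n,im,u,v in(('top',T,129,239),('scene',S,372,238)):
    i=im.astype(int); blob(n,im,(i[:,:,0]-i[:,:,2]>14),u,v,.016,16,'white')
# sheet corners (800-scale)
for q in((238,217),(320,293),(203,416),(119,333)): print('sheet',ray('top',q[0]/1.5625,q[1]/1.5625,.006))
E
```

```text
gasket top [235 198  54  53 771] (261.6762390136719, 223.6042938232422) (52.67641067504883, 54.333892822265625) [ 0.4591 -0.0712  0.018 ]
gasket scene [240 162  13  30 106] (263.9847717285156, 179.06594848632812) (34.512271881103516, 48.689605712890625) [ 0.4641 -0.0602  0.018 ]
lid top [ 0.4666 -0.0667  0.094 ]
lid scene [ 0.4699 -0.0617  0.094 ]
footL top [ 0.7344 -0.0581  0.012 ]
footR top [ 0.7283 -0.1452  0.012 ]
grip top [ 0.6618 -0.0928  0.165 ]
gauge top [ 0.6997 -0.0989  0.11  ]
trigtop top [ 0.6165 -0.0872  0.16  ]
dome rim top [ 0.6057 -0.3535  0.    ]
knobtop top [ 0.6045 -0.35    0.151 ]
knobmid scene [ 0.6047 -0.3482  0.139 ]
tray top [ 0.4911 -0.2024  0.016 ]
tray top [ 0.397  -0.2004  0.016 ]
tray top [ 0.3948 -0.4506  0.016 ]
tray top [ 0.489  -0.4538  0.016 ]
tray scene [ 0.4023 -0.1955  0.016 ]
tray scene [ 0.4953 -0.1951  0.016 ]
tray scene [ 0.4855 -0.4462  0.016 ]
jm top [ 0.4381 -0.3432  0.075 ]
jl top [ 0.4369 -0.4086  0.075 ]
jm scene [ 0.4397 -0.3383  0.075 ]
jl scene [ 0.4409 -0.4017  0.075 ]
white top [128.6061 243.9394] 11 [127 243   4   3] [0.4052 0.3034 0.016 ]
white scene [371.8544 238.3205] 393 [360 228  24  22] [0.4206 0.3042 0.016 ]
sheet [0.7159 0.2513 0.006 ]
sheet [0.5669 0.0928 0.006 ]
sheet [0.3436 0.2998 0.006 ]
sheet [0.4948 0.4614 0.006 ]
```

```bash
cat > go.py <<'E'
import sys,numpy as np
from plant import manip
from scipy.spatial.transform import Rotation as Ro
s=manip.state();q=s['tool_rot'];R=Ro.from_quat([q[1],q[2],q[3],q[0]]).as_matrix()
h=np.arctan2(R[1,0],R[0,0]);p=s['tool_pos']
print('t',round(s['time'],2),'p',p.round(4),'h',round(h,4),'F',np.round(s['contact_force'],1),'w',round(s['gripper_width'],3),'g',round(s['grasp_force'],1))
a=[float(eval(v)) for v in sys.argv[1:]]
for i in range(0,len(a),4):
    t=a[i:i+4]; d=R.T@(np.array(t[:3])-p)/.5; y=((h-t[3]+np.pi)%(2*np.pi)-np.pi)/1.5
    print(t,'dx %.4f dy %.4f dz %.4f yaw %.4f'%(*d,y),'rows~%.0f'%(np.linalg.norm(d)*8))
E
python3 go.py .468 -.0645 .2 0 .468 -.0645 .05 0 .468 -.0645 .042 0
```

```text
t 0.1 p [ 0.1725 -0.6001  0.2302] h 0.2798 F [-0.  -0.6 -0.2] w 1.0 g 0.0
[0.468, -0.0645, 0.2, 0.0] dx 0.8638 dy -0.8662 dz 0.0622 yaw 0.1866 rows~10
[0.468, -0.0645, 0.05, 0.0] dx 0.8637 dy -0.8657 dz 0.3622 yaw 0.1866 rows~10
[0.468, -0.0645, 0.042, 0.0] dx 0.8637 dy -0.8657 dz 0.3782 yaw 0.1866 rows~10
```

Call:
send_rows(
  increments=[
    {"dx":0.864,"dy":-0.866,"dz":0.06,"yaw":0.1866,"claw":-1},
    {"dx":0.864,"dy":-0.866,"dz":0.06,"yaw":0.1866,"claw":-1},
    {"dx":0.864,"dy":-0.866,"dz":0.06,"yaw":0.1866,"claw":-1},
    {"dx":0.864,"dy":-0.866,"dz":0.06,"yaw":0.1866,"claw":-1},
    {"dx":0.864,"dy":-0.866,"dz":0.06,"yaw":0.1866,"claw":-1},
    {"dx":0.864,"dy":-0.866,"dz":0.06,"yaw":0.1866,"claw":-1},
    {"dx":0.864,"dy":-0.866,"dz":0.06,"yaw":0.1866,"claw":-1},
    {"dx":0.864,"dy":-0.866,"dz":0.06,"yaw":0.1866,"claw":-1},
    {"dx":0.864,"dy":-0.866,"dz":0.06,"yaw":0.1866,"claw":-1},
    {"dx":0.864,"dy":-0.866,"dz":0.06,"yaw":0.1866,"claw":-1},
    {"dx":0.864,"dy":-0.866,"dz":0.06,"yaw":0.1866,"claw":-1},
    {"dx":0.864,"dy":-0.866,"dz":0.06,"yaw":0.1866,"claw":-1},
    {"dx":0.864,"dy":-0.866,"dz":0.06,"yaw":0.1866,"claw":-1},
    {"dx":0.864,"dy":-0.866,"dz":0.06,"yaw":0.1866,"claw":-1},
  ],
)

```text
time: 1.85
tool_pos: [0.4679, -0.0662, 0.2014]
tool_rot: [0.0, 1.0, -0.001, 0.0]
contact_force: [-0.2, -0.6, -0.7]
gripper_width: 0.996
grasp_force: 0.0
```

```bash
python3 go.py .468 -.0645 .12 0 .468 -.0645 .042 0; python3 - <<'E'
from m import *
im=snap('scene','s1.png');p=proj('scene',manip.state()['tool_pos']);print(p)
u,v=p.astype(int);a=im[v-75:v+75,u-100:u+100];cv2.imwrite('pics/s1b.png',cv2.resize(a[:,:,::-1],(800,600)))
E
```

```text
t 1.85 p [ 0.4679 -0.0662  0.2014] h -0.0022 F [-0.2 -0.6 -0.7] w 0.996 g 0.0
[0.468, -0.0645, 0.12, 0.0] dx 0.0001 dy -0.0035 dz 0.1627 yaw -0.0015 rows~1
[0.468, -0.0645, 0.042, 0.0] dx 0.0001 dy -0.0035 dz 0.3187 yaw -0.0015 rows~3
[262.5489 139.2419]
```

View pics/s1b.png

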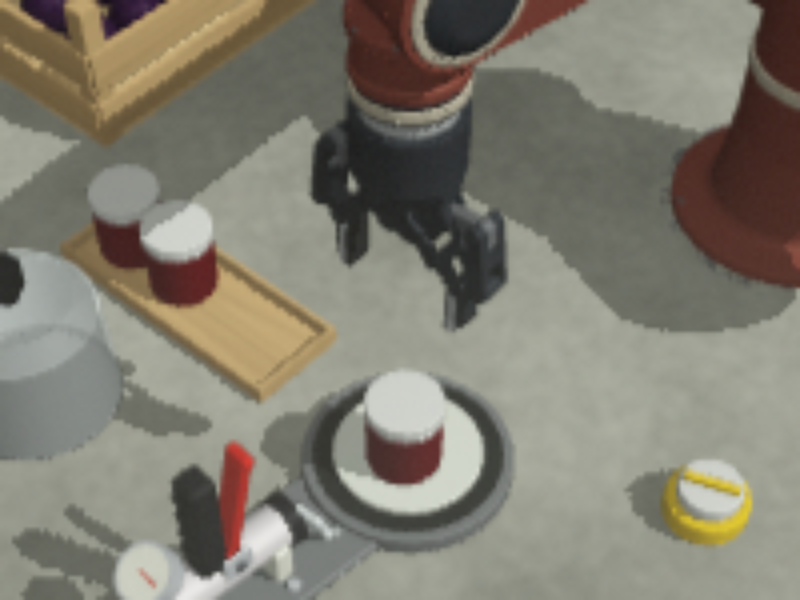

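Scene crop: gripper open, centred above the jar (lid at crop (404,395)). Descend and grip.

Call:
send_rows(
  increments=[
    {"dy":-0.0035,"dz":0.08,"claw":-1},
    {"dy":-0.0035,"dz":0.16,"claw":-1},
    {"dy":-0.0035,"dz":0.24,"claw":-1},
    {"dy":-0.0035,"dz":0.29,"claw":-1},
    {"dy":-0.0035,"dz":0.316,"claw":-1},
    {"dy":-0.0035,"dz":0.316,"claw":-1},
    {"dy":-0.0035,"dz":0.316,"claw":1},
    {"dy":-0.0035,"dz":0.316,"claw":1},
    {"dy":-0.0035,"dz":0.316,"claw":1},
    {"dy":-0.0035,"dz":0.316,"claw":1},
    {"dy":-0.0035,"dz":0.316,"claw":1},
    {"dy":-0.0035,"dz":0.316,"claw":1},
    {"dy":-0.0035,"dz":0.316,"claw":1},
    {"dy":-0.0035,"dz":0.316,"claw":1},
  ],
)

```text
invalid input
```

```bash
python3 go.py .468 -.0645 .15 0  .445 -.252 .15 0 .445 -.252 .04 0 .445 -.252 .026 0
```

```text
t 1.9 p [ 0.468  -0.0661  0.2014] h -0.002 F [-0.1  0.  -0.2] w 0.999 g 0.0
[0.468, -0.0645, 0.15, 0.0] dx 0.0000 dy -0.0032 dz 0.1027 yaw -0.0013 rows~1
[0.445, -0.252, 0.15, 0.0] dx -0.0452 dy 0.3718 dz 0.1028 yaw -0.0013 rows~3
[0.445, -0.252, 0.04, 0.0] dx -0.0453 dy 0.3718 dz 0.3228 yaw -0.0013 rows~4
[0.445, -0.252, 0.026, 0.0] dx -0.0453 dy 0.3718 dz 0.3508 yaw -0.0013 rows~4
```

Call:
send_rows(
  increments=[
    {"dx":0,"dy":-0.0035,"dz":0.08,"yaw":0,"claw":-1},
    {"dx":0,"dy":-0.0035,"dz":0.16,"yaw":0,"claw":-1},
    {"dx":0,"dy":-0.0035,"dz":0.24,"yaw":0,"claw":-1},
    {"dx":0,"dy":-0.0035,"dz":0.29,"yaw":0,"claw":-1},
    {"dx":0,"dy":-0.0035,"dz":0.316,"yaw":0,"claw":-1},
    {"dx":0,"dy":-0.0035,"dz":0.316,"yaw":0,"claw":-1},
    {"dx":0,"dy":-0.0035,"dz":0.316,"yaw":0,"claw":1},
    {"dx":0,"dy":-0.0035,"dz":0.316,"yaw":0,"claw":1},
    {"dx":0,"dy":-0.0035,"dz":0.316,"yaw":0,"claw":1},
    {"dx":0,"dy":-0.0035,"dz":0.316,"yaw":0,"claw":1},
    {"dx":0,"dy":-0.0035,"dz":0.316,"yaw":0,"claw":1},
    {"dx":0,"dy":-0.0035,"dz":0.316,"yaw":0,"claw":1},
  ],
)

```text
time: 3.4
tool_pos: [0.4695, -0.064, 0.0454]
tool_rot: [0.001, 1.0, 0.0, 0.001]
contact_force: [-2.7, -1.6, 6.6]
gripper_width: 0.704
grasp_force: 63.5
```

```bash
python3 go.py .468 -.0645 .15 0  .445 -.252 .15 0 .445 -.252 .04 0 .445 -.252 .026 0
```

```text
t 3.4 p [ 0.4695 -0.064   0.0454] h 0.0 F [-2.7 -1.6  6.6] w 0.704 g 63.5
[0.468, -0.0645, 0.15, 0.0] dx -0.0024 dy 0.0012 dz -0.2093 yaw 0.0000 rows~2
[0.445, -0.252, 0.15, 0.0] dx -0.0484 dy 0.3762 dz -0.2089 yaw 0.0000 rows~3
[0.445, -0.252, 0.04, 0.0] dx -0.0490 dy 0.3759 dz 0.0111 yaw 0.0000 rows~3
[0.445, -0.252, 0.026, 0.0] dx -0.0491 dy 0.3759 dz 0.0391 yaw 0.0000 rows~3
```

Call:
send_rows(
  increments=[
    {"dx":0,"dy":0,"dz":-0.05,"yaw":0,"claw":1},
    {"dx":0,"dy":0,"dz":-0.12,"yaw":0,"claw":1},
    {"dx":0,"dy":0,"dz":-0.2,"yaw":0,"claw":1},
    {"dx":-0.01,"dy":0.08,"dz":-0.21,"yaw":0,"claw":1},
    {"dx":-0.02,"dy":0.16,"dz":-0.21,"yaw":0,"claw":1},
    {"dx":-0.03,"dy":0.24,"dz":-0.21,"yaw":0,"claw":1},
    {"dx":-0.04,"dy":0.32,"dz":-0.2,"yaw":0,"claw":1},
    {"dx":-0.049,"dy":0.376,"dz":-0.18,"yaw":0,"claw":1},
    {"dx":-0.049,"dy":0.376,"dz":-0.12,"yaw":0,"claw":1},
    {"dx":-0.049,"dy":0.376,"dz":-0.06,"yaw":0,"claw":1},
    {"dx":-0.049,"dy":0.376,"dz":-0.04,"yaw":0,"claw":1},
    {"dx":-0.049,"dy":0.376,"dz":-0.04,"yaw":0,"claw":1},
  ],
)

```text
time: 4.9
tool_pos: [0.4434, -0.2511, 0.063]
tool_rot: [-0.0, 1.0, 0.0, -0.0]
contact_force: [0.3, -0.4, -2.5]
gripper_width: 0.699
grasp_force: 65.4
```

```bash
python3 go.py .445 -.252 .029 0 .445 -.252 .026 0; python3 - <<'E'
from m import *
im=snap('scene','s2.png');t=snap('top','t2.png')
a=cv2.resize(im[90:190,130:270],(800,571));cv2.imwrite('pics/s2b.png',a[:,:,::-1])
E
```

```text
t 4.9 p [ 0.4434 -0.2511  0.063 ] h 0.0001 F [ 0.3 -0.4 -2.5] w 0.699 g 65.4
[0.445, -0.252, 0.029, 0.0] dx 0.0032 dy 0.0019 dz 0.0680 yaw 0.0000 rows~1
[0.445, -0.252, 0.026, 0.0] dx 0.0032 dy 0.0019 dz 0.0740 yaw 0.0000 rows~1
```

View pics/s2b.png

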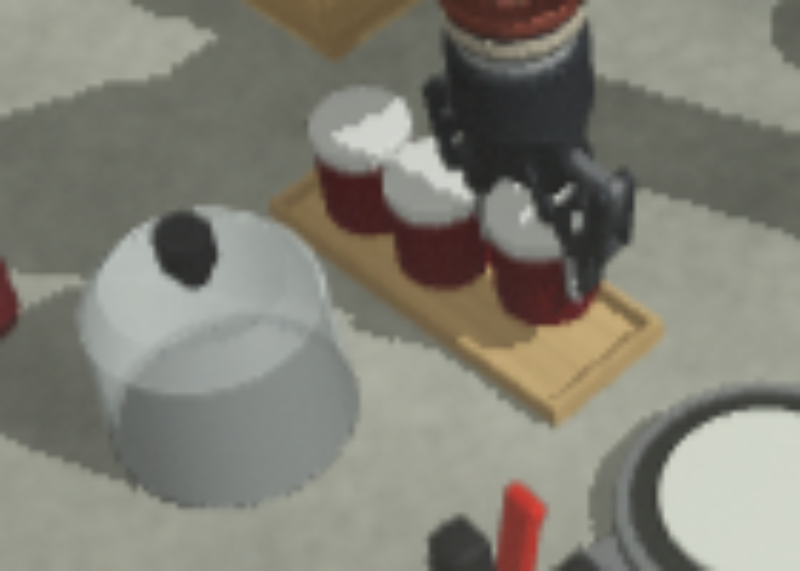

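Call:
send_rows(
  increments=[
    {"dx":0.003,"dy":0.002,"dz":0.03,"yaw":0,"claw":1},
    {"dx":0.003,"dy":0.002,"dz":0.05,"yaw":0,"claw":1},
    {"dx":0.003,"dy":0.002,"dz":0.065,"yaw":0,"claw":1},
    {"dx":0.003,"dy":0.002,"dz":0.072,"yaw":0,"claw":1},
    {"dx":0.003,"dy":0.002,"dz":0.074,"yaw":0,"claw":1},
    {"dx":0.003,"dy":0.002,"dz":0.074,"yaw":0,"claw":1},
  ],
)

```text
time: 5.75
tool_pos: [0.4455, -0.2527, 0.0265]
tool_rot: [0.0, 1.0, -0.0, 0.0]
contact_force: [0.2, -0.7, -1.1]
gripper_width: 0.701
grasp_force: 65.5
```

Call:
send_rows(
  increments=[
    {"dx":0,"dy":0,"dz":0,"yaw":0,"claw":-0.5},
    {"dx":0,"dy":0,"dz":0,"yaw":0,"claw":-0.65},
    {"dx":0,"dy":0,"dz":0,"yaw":0,"claw":-0.65},
    {"dx":0,"dy":0,"dz":0,"yaw":0,"claw":-0.65},
    {"dx":0,"dy":0,"dz":-0.05,"yaw":0,"claw":-0.65},
    {"dx":0,"dy":0,"dz":-0.12,"yaw":0,"claw":-0.65},
    {"dx":0,"dy":0,"dz":-0.22,"yaw":0,"claw":-0.65},
    {"dx":0,"dy":0,"dz":-0.3,"yaw":0,"claw":-1},
    {"dx":0,"dy":0,"dz":-0.3,"yaw":0,"claw":-1},
  ],
)

```text
time: 6.88
tool_pos: [0.4473, -0.2541, 0.1811]
tool_rot: [0.003, 1.0, -0.0, 0.003]
contact_force: [-0.3, 0.2, 0.0]
gripper_width: 0.999
grasp_force: 0.0
```

```bash
python3 go.py .562 .1757 .19 0 .562 .1757 .05 0; python3 - <<'E'
from m import *
im=snap('scene','s3.png');t=snap('top','t3.png')
for n,i,u,v in(('top',t,*proj('top',[.562,.1757,.016])),('scene',im,*proj('scene',[.562,.1757,.016]))):
    h=cv2.cvtColor(i,cv2.COLOR_RGB2HSV);blob(n,i,(h[:,:,1]>70)|(h[:,:,2]<90),u,v,.016,25,'brown')
a=cv2.resize(t[60:380,60:512],(800,566));cv2.imwrite('pics/t3b.png',a[:,:,::-1])
E
```

```text
t 6.88 p [ 0.4473 -0.2541  0.1811] h -0.0 F [-0.3  0.2  0. ] w 0.999 g 0.0
[0.562, 0.1757, 0.19, 0.0] dx 0.2295 dy -0.8594 dz -0.0209 yaw -0.0000 rows~7
[0.562, 0.1757, 0.05, 0.0] dx 0.2275 dy -0.8609 dz 0.2591 yaw -0.0000 rows~7
brown top [176.2435 189.1338] 369 [166 179  22  21] [0.5608 0.1739 0.016 ]
brown scene [306.0023 245.6228] 385 [295 235  23  22] [0.5617 0.1777 0.016 ]
```

View pics/t3b.png

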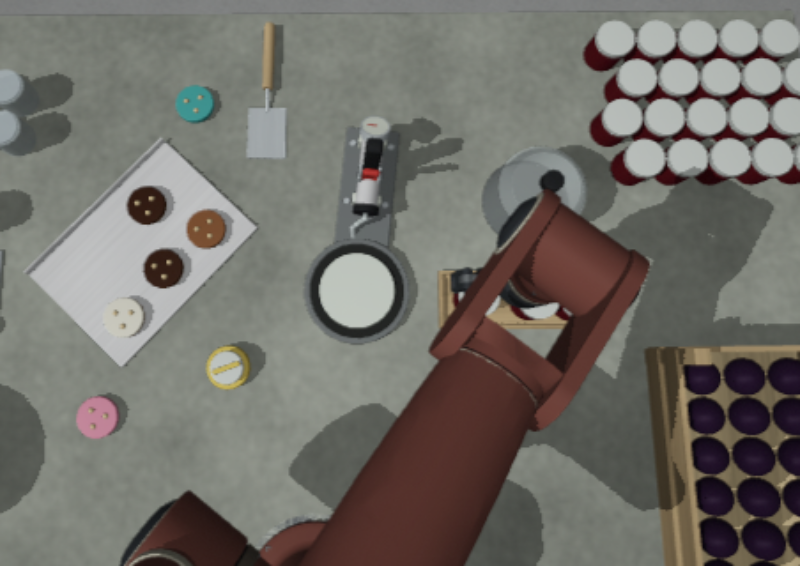

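Top view: jar released, plate free, rounds unmoved (brown at crop (206,229)). Go for the brown round.

Call:
send_rows(
  increments=[
    {"dx":0.03,"dy":-0.12,"dz":-0.04,"yaw":0,"claw":-1},
    {"dx":0.06,"dy":-0.24,"dz":-0.04,"yaw":0,"claw":-1},
    {"dx":0.09,"dy":-0.36,"dz":-0.04,"yaw":0,"claw":-1},
    {"dx":0.12,"dy":-0.48,"dz":-0.04,"yaw":0,"claw":-1},
    {"dx":0.15,"dy":-0.6,"dz":-0.03,"yaw":0,"claw":-1},
    {"dx":0.19,"dy":-0.72,"dz":0,"yaw":0,"claw":-1},
    {"dx":0.2275,"dy":-0.83,"dz":0.06,"yaw":0,"claw":-1},
    {"dx":0.2275,"dy":-0.861,"dz":0.16,"yaw":0,"claw":-1},
    {"dx":0.2275,"dy":-0.861,"dz":0.25,"yaw":0,"claw":-1},
    {"dx":0.2275,"dy":-0.861,"dz":0.259,"yaw":0,"claw":-1},
    {"dx":0.2275,"dy":-0.861,"dz":0.259,"yaw":0,"claw":-1},
    {"dx":0.2275,"dy":-0.861,"dz":0.259,"yaw":0,"claw":-1},
  ],
)

```text
time: 8.48
tool_pos: [0.5608, 0.178, 0.0493]
tool_rot: [-0.0, 1.0, -0.0, 0.002]
contact_force: [-0.2, -0.3, -0.2]
gripper_width: 0.998
grasp_force: 0.0
```

```bash
python3 go.py .562 .1757 .012 0  .562 .1757 .002 0
```

```text
t 8.47 p [0.5608 0.178  0.0493] h -0.0008 F [-0.2 -0.3 -0.2] w 0.998 g 0.0
[0.562, 0.1757, 0.012, 0.0] dx 0.0022 dy 0.0046 dz 0.0746 yaw -0.0005 rows~1
[0.562, 0.1757, 0.002, 0.0] dx 0.0021 dy 0.0046 dz 0.0946 yaw -0.0005 rows~1
```

Call:
send_rows(
  increments=[
    {"dx":0.002,"dy":0.0046,"dz":0.04,"yaw":0,"claw":-1},
    {"dx":0.002,"dy":0.0046,"dz":0.07,"yaw":0,"claw":-1},
    {"dx":0.002,"dy":0.0046,"dz":0.086,"yaw":0,"claw":-1},
    {"dx":0.002,"dy":0.0046,"dz":0.088,"yaw":0,"claw":-1},
    {"dx":0.002,"dy":0.0046,"dz":0.088,"yaw":0,"claw":-1},
  ],
)

```text
time: 9.1
tool_pos: [0.5602, 0.1758, 0.0029]
tool_rot: [-0.0, 1.0, -0.0, 0.0]
contact_force: [1.1, 0.2, -0.0]
gripper_width: 1.0
grasp_force: 0.0
```

```bash
python3 go.py .562 .1757 .002 0; python3 - <<'E'
from m import *
im=snap('scene','s4.png');u,v=proj('scene',manip.state()['tool_pos']).astype(int)
cv2.imwrite('pics/s4b.png',cv2.resize(im[v-45:v+30,u-50:u+50][:,:,::-1],(800,600)))
E
```

```text
t 9.1 p [0.5602 0.1758 0.0029] h -0.0 F [ 1.1  0.2 -0. ] w 1.0 g 0.0
[0.562, 0.1757, 0.002, 0.0] dx 0.0036 dy 0.0002 dz 0.0018 yaw -0.0000 rows~0
```

View pics/s4b.png

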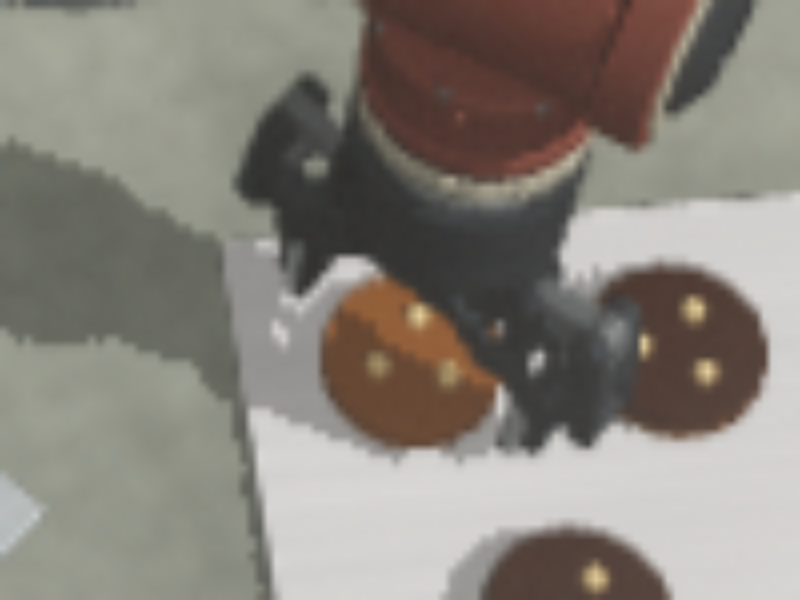

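Scene crop: open fingers straddle the round (centre (410,362)), tips at (300,295)/(515,445), no contact. Close.

Call:
send_rows(
  increments=[
    {"dx":0.0025,"dy":0,"dz":0,"yaw":0,"claw":0.5},
    {"dx":0.0025,"dy":0,"dz":0,"yaw":0,"claw":1},
    {"dx":0.0025,"dy":0,"dz":0,"yaw":0,"claw":1},
    {"dx":0.0025,"dy":0,"dz":0,"yaw":0,"claw":1},
    {"dx":0.0025,"dy":0,"dz":0,"yaw":0,"claw":1},
    {"dx":0.0025,"dy":0,"dz":0,"yaw":0,"claw":1},
  ],
)

```text
time: 9.9
tool_pos: [0.5625, 0.176, 0.0042]
tool_rot: [-0.0, 1.0, -0.0, 0.001]
contact_force: [-0.4, -0.7, 5.7]
gripper_width: 0.72
grasp_force: 65.7
```

```bash
python3 go.py .562 .1757 .14 0 .46 -.0692 .14 0 .46 -.0692 .05 0 .46 -.0692 .022 0; 
```

```text
t 9.9 p [0.5625 0.176  0.0042] h -0.0001 F [-0.4 -0.7  5.7] w 0.72 g 65.7
[0.562, 0.1757, 0.14, 0.0] dx -0.0003 dy 0.0004 dz -0.2717 yaw -0.0000 rows~2
[0.46, -0.0692, 0.14, 0.0] dx -0.2043 dy 0.4902 dz -0.2725 yaw -0.0000 rows~5
[0.46, -0.0692, 0.05, 0.0] dx -0.2047 dy 0.4903 dz -0.0925 yaw -0.0000 rows~4
[0.46, -0.0692, 0.022, 0.0] dx -0.2049 dy 0.4903 dz -0.0365 yaw -0.0000 rows~4
```

Call:
send_rows(
  increments=[
    {"dx":0,"dy":0,"dz":-0.05,"yaw":0,"claw":1},
    {"dx":0,"dy":0,"dz":-0.12,"yaw":0,"claw":1},
    {"dx":-0.02,"dy":0.04,"dz":-0.2,"yaw":0,"claw":1},
    {"dx":-0.07,"dy":0.14,"dz":-0.24,"yaw":0,"claw":1},
    {"dx":-0.11,"dy":0.26,"dz":-0.24,"yaw":0,"claw":1},
    {"dx":-0.16,"dy":0.38,"dz":-0.24,"yaw":0,"claw":1},
    {"dx":-0.2,"dy":0.47,"dz":-0.2,"yaw":0,"claw":1},
    {"dx":-0.205,"dy":0.49,"dz":-0.14,"yaw":0,"claw":1},
    {"dx":-0.205,"dy":0.49,"dz":-0.09,"yaw":0,"claw":1},
    {"dx":-0.205,"dy":0.49,"dz":-0.08,"yaw":0,"claw":1},
    {"dx":-0.205,"dy":0.49,"dz":-0.08,"yaw":0,"claw":1},
    {"dx":-0.205,"dy":0.49,"dz":-0.08,"yaw":0,"claw":1},
  ],
)

```text
time: 11.4
tool_pos: [0.4597, -0.0693, 0.044]
tool_rot: [0.0, 1.0, 0.0, 0.001]
contact_force: [-0.2, 0.4, -0.5]
gripper_width: 0.718
grasp_force: 65.3
```

```bash
python3 go.py .46 -.0692 .023 0; python3 - <<'E'
from m import *
im=snap('scene','s5.png');u,v=proj('scene',manip.state()['tool_pos']).astype(int)
cv2.imwrite('pics/s5b.png',cv2.resize(im[v-40:v+35,u-50:u+50][:,:,::-1],(800,600)))
E
```

```text
t 11.4 p [ 0.4597 -0.0693  0.044 ] h 0.0005 F [-0.2  0.4 -0.5] w 0.718 g 65.3
[0.46, -0.0692, 0.023, 0.0] dx 0.0005 dy -0.0002 dz 0.0421 yaw 0.0003 rows~0
```

View pics/s5b.png

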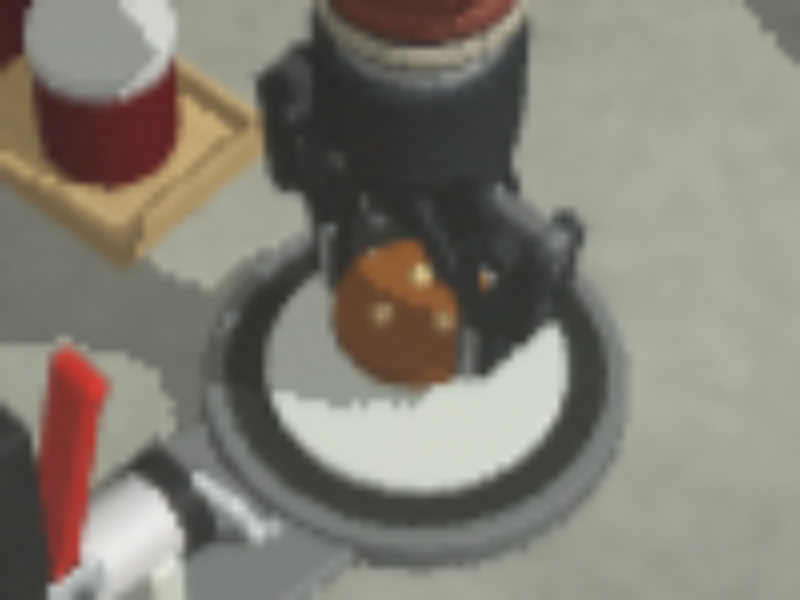

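Round is held level and centred over the plate; the stray jar stands in the tray. Lower and release.

Call:
send_rows(
  increments=[
    {"dx":0.0005,"dy":0,"dz":0.015,"yaw":0,"claw":1},
    {"dx":0.0005,"dy":0,"dz":0.03,"yaw":0,"claw":1},
    {"dx":0.0005,"dy":0,"dz":0.04,"yaw":0,"claw":1},
    {"dx":0.0005,"dy":0,"dz":0.042,"yaw":0,"claw":1},
    {"dx":0.0005,"dy":0,"dz":0.042,"yaw":0,"claw":1},
    {"dx":0.0005,"dy":0,"dz":0.042,"yaw":0,"claw":1},
  ],
)

```text
time: 12.2
tool_pos: [0.4591, -0.0692, 0.0222]
tool_rot: [-0.0, 1.0, -0.0, -0.0]
contact_force: [-2.0, 0.4, 5.1]
gripper_width: 0.721
grasp_force: 66.0
```

Call:
send_rows(
  increments=[
    {"dx":0,"dy":0,"dz":0,"yaw":0,"claw":-0.6},
    {"dx":0,"dy":0,"dz":0,"yaw":0,"claw":-1},
    {"dx":0,"dy":0,"dz":0,"yaw":0,"claw":-1},
    {"dx":0,"dy":0,"dz":0,"yaw":0,"claw":-1},
    {"dx":0,"dy":0,"dz":-0.06,"yaw":0,"claw":-1},
    {"dx":0,"dy":0,"dz":-0.16,"yaw":0,"claw":-1},
    {"dx":0,"dy":-0.06,"dz":-0.24,"yaw":0,"claw":-1},
    {"dx":0.02,"dy":-0.18,"dz":-0.24,"yaw":0,"claw":-1},
    {"dx":0.04,"dy":-0.3,"dz":-0.24,"yaw":0,"claw":-1},
    {"dx":0.06,"dy":-0.42,"dz":-0.24,"yaw":0,"claw":-1},
    {"dx":0.075,"dy":-0.54,"dz":-0.24,"yaw":0,"claw":-1},
    {"dx":0.075,"dy":-0.62,"dz":-0.24,"yaw":0,"claw":-1},
    {"dx":0.075,"dy":-0.625,"dz":-0.24,"yaw":0,"claw":-1},
  ],
)

```text
time: 13.82
tool_pos: [0.4961, 0.2455, 0.1416]
tool_rot: [-0.0, 1.0, 0.002, -0.0]
contact_force: [-0.6, -0.6, -1.4]
gripper_width: 1.002
grasp_force: 0.0
```

```bash
cat > look.py <<'E'
import sys
from m import *
a=sys.argv[1:];tag=a[0]
S=snap('scene','s_%s.png'%tag);T=snap('top','t_%s.png'%tag)
L=dict(darkA=(.602,.274),darkB=(.498,.2425),white=(.4195,.302),brown=(.46,-.0692),knob=(.605,-.35))
Z=dict(darkA=.016,darkB=.016,white=.016,brown=.034,knob=.139)
for q in a[1:]:
    nm=q.split(',');z=Z[nm[0]] if len(nm)<2 else float(nm[1]); P=L[nm[0]] if len(nm)<4 else (float(nm[2]),float(nm[3]))
    for n,im in(('top',T),('scene',S)):
        h=cv2.cvtColor(im,cv2.COLOR_RGB2HSV);i=im.astype(int)
        m={'white':(i[:,:,0]-i[:,:,2]>14),'knob':h[:,:,2]<65}.get(nm[0],(h[:,:,1]>70)|(h[:,:,2]<90))
        if nm[0]=='brown':m=h[:,:,1]>100
        blob(n,im,m,*proj(n,[*P,z]),z,22,nm[0])
E
python3 go.py .498 .2425 .05 0 .498 .2425 .003 0; python3 look.py a brown darkA darkB white
```

```text
t 13.82 p [0.4961 0.2455 0.1416] h 0.0038 F [-0.6 -0.6 -1.4] w 1.002 g 0.0
[0.498, 0.2425, 0.05, 0.0] dx 0.0038 dy 0.0059 dz 0.1832 yaw 0.0025 rows~1
[0.498, 0.2425, 0.003, 0.0] dx 0.0038 dy 0.0060 dz 0.2772 yaw 0.0025 rows~2
brown top [261.9316 223.3343] 356 [252 213  21  22] [ 0.4584 -0.0713  0.034 ]
brown scene [263.3967 174.0253] 262 [254 166  20  17] [ 0.4595 -0.0669  0.034 ]
darkA top [136.9886 179.5713] 919 [120 156  42  41] [0.5899 0.2883 0.016 ]
darkA scene [326.5119 278.8304] 352 [315 268  24  23] [0.6037 0.2765 0.016 ]
darkB top [143.9238 209.1565] 1061 [129 188  35  44] [0.5034 0.2646 0.016 ]
darkB scene [338.8601 244.7198] 351 [328 235  23  21] [0.4988 0.2452 0.016 ]
white top [124.8826 238.3529] 1425 [107 216  38  44] [0.4209 0.3146 0.016 ]
white scene [372.0097 238.7189] 359 [360 228  24  22] [0.4214 0.3051 0.016 ]
```

Call:
send_rows(
  increments=[
    {"dx":0.0038,"dy":0.0055,"dz":0.1,"yaw":0.0025,"claw":-1},
    {"dx":0.0038,"dy":0.0055,"dz":0.18,"yaw":0.0025,"claw":-1},
    {"dx":0.0038,"dy":0.0055,"dz":0.23,"yaw":0.0025,"claw":-1},
    {"dx":0.0038,"dy":0.0055,"dz":0.265,"yaw":0.0025,"claw":-1},
    {"dx":0.0038,"dy":0.0055,"dz":0.274,"yaw":0.0025,"claw":-1},
    {"dx":0.0038,"dy":0.0055,"dz":0.274,"yaw":0.0025,"claw":-1},
    {"dx":0.0038,"dy":0.0055,"dz":0.274,"yaw":0.0025,"claw":0.5},
    {"dx":0.0038,"dy":0.0055,"dz":0.274,"yaw":0.0025,"claw":1},
    {"dx":0.0038,"dy":0.0055,"dz":0.274,"yaw":0.0025,"claw":1},
    {"dx":0.0038,"dy":0.0055,"dz":0.274,"yaw":0.0025,"claw":1},
    {"dx":0.0038,"dy":0.0055,"dz":0.274,"yaw":0.0025,"claw":1},
    {"dx":0.0038,"dy":0.0055,"dz":0.274,"yaw":0.0025,"claw":1},
  ],
)

```text
time: 15.42
tool_pos: [0.5001, 0.2411, 0.007]
tool_rot: [-0.0, 1.0, -0.002, 0.002]
contact_force: [-0.6, 0.4, 6.1]
gripper_width: 0.717
grasp_force: 65.5
```

```bash
python3 go.py .46 -.0692 .14 0 .46 -.0692 .07 0
```

```text
t 15.43 p [0.5001 0.2411 0.007 ] h -0.0037 F [-0.6  0.4  6.1] w 0.717 g 65.5
[0.46, -0.0692, 0.14, 0.0] dx -0.0770 dy 0.6206 dz -0.2669 yaw -0.0024 rows~5
[0.46, -0.0692, 0.07, 0.0] dx -0.0775 dy 0.6208 dz -0.1269 yaw -0.0024 rows~5
```

Call:
send_rows(
  increments=[
    {"dx":0,"dy":0,"dz":-0.05,"yaw":0,"claw":1},
    {"dx":0,"dy":0,"dz":-0.12,"yaw":0,"claw":1},
    {"dx":-0.01,"dy":0.06,"dz":-0.2,"yaw":0,"claw":1},
    {"dx":-0.025,"dy":0.18,"dz":-0.25,"yaw":0,"claw":1},
    {"dx":-0.04,"dy":0.3,"dz":-0.26,"yaw":-0.002,"claw":1},
    {"dx":-0.055,"dy":0.42,"dz":-0.26,"yaw":-0.002,"claw":1},
    {"dx":-0.065,"dy":0.53,"dz":-0.24,"yaw":-0.002,"claw":1},
    {"dx":-0.075,"dy":0.6,"dz":-0.2,"yaw":-0.002,"claw":1},
    {"dx":-0.075,"dy":0.621,"dz":-0.14,"yaw":-0.002,"claw":1},
    {"dx":-0.075,"dy":0.621,"dz":-0.1,"yaw":-0.002,"claw":1},
    {"dx":-0.075,"dy":0.621,"dz":-0.1,"yaw":-0.002,"claw":1},
    {"dx":-0.075,"dy":0.621,"dz":-0.1,"yaw":-0.002,"claw":1},
  ],
)

```text
time: 16.92
tool_pos: [0.4604, -0.0699, 0.0558]
tool_rot: [0.0, 1.0, -0.0, 0.001]
contact_force: [-0.4, 0.7, -0.0]
gripper_width: 0.722
grasp_force: 65.1
```

```bash
python3 go.py .4615 -.0692 .0395 0
```

```text
t 16.93 p [ 0.4604 -0.0699  0.0558] h -0.0005 F [-0.4  0.7 -0. ] w 0.722 g 65.1
[0.4615, -0.0692, 0.0395, 0.0] dx 0.0022 dy -0.0014 dz 0.0326 yaw -0.0003 rows~0
```

Lower, release, and move on above darkA (.602,.2745).

Call:
send_rows(
  increments=[
    {"dx":0.002,"dy":-0.0014,"dz":0.01,"yaw":0,"claw":1},
    {"dx":0.002,"dy":-0.0014,"dz":0.02,"yaw":0,"claw":1},
    {"dx":0.002,"dy":-0.0014,"dz":0.03,"yaw":0,"claw":1},
    {"dx":0.002,"dy":-0.0014,"dz":0.0325,"yaw":0,"claw":1},
    {"dx":0.002,"dy":-0.0014,"dz":0.0325,"yaw":0,"claw":1},
    {"dx":0.002,"dy":-0.0014,"dz":0.0325,"yaw":0,"claw":1},
  ],
)

```text
time: 17.68
tool_pos: [0.4608, -0.0691, 0.039]
tool_rot: [-0.0, 1.0, -0.0, -0.0]
contact_force: [-1.1, 1.2, 5.0]
gripper_width: 0.713
grasp_force: 65.7
```

Call:
send_rows(
  increments=[
    {"dx":0,"dy":0,"dz":0,"yaw":0,"claw":-0.6},
    {"dx":0,"dy":0,"dz":0,"yaw":0,"claw":-1},
    {"dx":0,"dy":0,"dz":0,"yaw":0,"claw":-1},
    {"dx":0,"dy":0,"dz":0,"yaw":0,"claw":-1},
    {"dx":0,"dy":0,"dz":-0.06,"yaw":0,"claw":-1},
    {"dx":0,"dy":0,"dz":-0.16,"yaw":0,"claw":-1},
    {"dx":0,"dy":-0.06,"dz":-0.22,"yaw":0,"claw":-1},
    {"dx":0.05,"dy":-0.17,"dz":-0.22,"yaw":0,"claw":-1},
    {"dx":0.1,"dy":-0.28,"dz":-0.22,"yaw":0,"claw":-1},
    {"dx":0.15,"dy":-0.39,"dz":-0.22,"yaw":0,"claw":-1},
    {"dx":0.2,"dy":-0.5,"dz":-0.22,"yaw":0,"claw":-1},
    {"dx":0.25,"dy":-0.61,"dz":-0.22,"yaw":0,"claw":-1},
    {"dx":0.281,"dy":-0.687,"dz":-0.2,"yaw":0,"claw":-1},
    {"dx":0.281,"dy":-0.687,"dz":-0.2,"yaw":0,"claw":-1},
    {"dx":0.281,"dy":-0.687,"dz":-0.2,"yaw":0,"claw":-1},
  ],
)

```text
time: 19.55
tool_pos: [0.6012, 0.2738, 0.1381]
tool_rot: [0.0, 1.0, -0.0, -0.0]
contact_force: [-0.0, 0.5, 0.8]
gripper_width: 1.002
grasp_force: 0.0
```

```bash
python3 go.py .602 .2745 .05 0 .602 .2745 .003 0; python3 look.py b darkB,.048,.46,-.0692 darkA white knob
```

```text
t 19.55 p [0.6012 0.2738 0.1381] h -0.0007 F [-0.   0.5  0.8] w 1.002 g 0.0
[0.602, 0.2745, 0.05, 0.0] dx 0.0017 dy -0.0015 dz 0.1763 yaw -0.0005 rows~1
[0.602, 0.2745, 0.003, 0.0] dx 0.0018 dy -0.0015 dz 0.2703 yaw -0.0005 rows~2
darkB top [262.2612 222.853 ] 404 [252 212  22  23] [ 0.4584 -0.0717  0.048 ]
darkB scene [263.4195 172.9409] 319 [254 164  20  19] [ 0.4645 -0.0628  0.048 ]
darkA top [135.09   171.6813] 1014 [120 153  34  44] [0.6134 0.2949 0.016 ]
darkA scene [326.6256 278.7613] 329 [315 268  24  23] [0.6033 0.2766 0.016 ]
white top [118.1465 238.6705] 994 [107 216  26  44] [0.4202 0.3335 0.016 ]
white scene [369.6788 229.096 ] 925 [349 215  44  35] [0.3989 0.284  0.016 ]
knob top [371.522  162.3035] 131 [365 156  14  13] [ 0.6045 -0.3537  0.139 ]
knob scene [162.154  133.2807] 96 [157 128  11  12] [ 0.605  -0.3476  0.139 ]
```

Call:
send_rows(
  increments=[
    {"dx":0.0017,"dy":-0.0015,"dz":0.1,"yaw":0,"claw":-1},
    {"dx":0.0017,"dy":-0.0015,"dz":0.18,"yaw":0,"claw":-1},
    {"dx":0.0017,"dy":-0.0015,"dz":0.23,"yaw":0,"claw":-1},
    {"dx":0.0017,"dy":-0.0015,"dz":0.26,"yaw":0,"claw":-1},
    {"dx":0.0017,"dy":-0.0015,"dz":0.266,"yaw":0,"claw":-1},
    {"dx":0.0017,"dy":-0.0015,"dz":0.266,"yaw":0,"claw":-1},
    {"dx":0.0017,"dy":-0.0015,"dz":0.266,"yaw":0,"claw":0.5},
    {"dx":0.0017,"dy":-0.0015,"dz":0.266,"yaw":0,"claw":1},
    {"dx":0.0017,"dy":-0.0015,"dz":0.266,"yaw":0,"claw":1},
    {"dx":0.0017,"dy":-0.0015,"dz":0.266,"yaw":0,"claw":1},
    {"dx":0.0017,"dy":-0.0015,"dz":0.266,"yaw":0,"claw":1},
    {"dx":0.0017,"dy":-0.0015,"dz":0.266,"yaw":0,"claw":1},
  ],
)

```text
time: 21.15
tool_pos: [0.604, 0.2756, 0.008]
tool_rot: [-0.001, 1.0, -0.0, 0.002]
contact_force: [0.6, 0.0, 6.2]
gripper_width: 0.716
grasp_force: 65.3
```

```bash
python3 go.py .46 -.0692 .14 0 .46 -.0692 .07 0
```

```text
t 21.15 p [0.604  0.2756 0.008 ] h -0.0007 F [0.6 0.  6.2] w 0.716 g 65.3
[0.46, -0.0692, 0.14, 0.0] dx -0.2866 dy 0.6894 dz -0.2659 yaw -0.0005 rows~6
[0.46, -0.0692, 0.07, 0.0] dx -0.2871 dy 0.6896 dz -0.1259 yaw -0.0005 rows~6
```

Call:
send_rows(
  increments=[
    {"dx":0,"dy":0,"dz":-0.05,"yaw":0,"claw":1},
    {"dx":0,"dy":0,"dz":-0.12,"yaw":0,"claw":1},
    {"dx":-0.03,"dy":0.06,"dz":-0.2,"yaw":0,"claw":1},
    {"dx":-0.07,"dy":0.17,"dz":-0.27,"yaw":0,"claw":1},
    {"dx":-0.115,"dy":0.28,"dz":-0.27,"yaw":0,"claw":1},
    {"dx":-0.16,"dy":0.39,"dz":-0.27,"yaw":0,"claw":1},
    {"dx":-0.205,"dy":0.5,"dz":-0.27,"yaw":0,"claw":1},
    {"dx":-0.25,"dy":0.6,"dz":-0.25,"yaw":0,"claw":1},
    {"dx":-0.283,"dy":0.67,"dz":-0.2,"yaw":0,"claw":1},
    {"dx":-0.283,"dy":0.69,"dz":-0.14,"yaw":0,"claw":1},
    {"dx":-0.283,"dy":0.69,"dz":-0.13,"yaw":0,"claw":1},
    {"dx":-0.283,"dy":0.69,"dz":-0.13,"yaw":0,"claw":1},
    {"dx":-0.283,"dy":0.69,"dz":-0.13,"yaw":0,"claw":1},
  ],
)

```text
time: 22.78
tool_pos: [0.4618, -0.0696, 0.072]
tool_rot: [0.0, 1.0, 0.0, 0.001]
contact_force: [-0.2, -0.0, -0.4]
gripper_width: 0.708
grasp_force: 65.2
```

```bash
python3 go.py .462 -.0692 .0545 0; python3 look.py c white
```

```text
t 22.77 p [ 0.4618 -0.0696  0.072 ] h 0.0003 F [-0.2 -0.  -0.4] w 0.708 g 65.2
[0.462, -0.0692, 0.0545, 0.0] dx 0.0004 dy -0.0008 dz 0.0350 yaw 0.0002 rows~0
white top [133.381  236.3333] 12 [132 235   4   4] [0.4264 0.291  0.016 ]
white scene [371.8402 238.3378] 393 [360 228  24  22] [0.4207 0.3042 0.016 ]
```

White unchanged: (.4195,.302). Lower, release, move above it.

Call:
send_rows(
  increments=[
    {"dx":0,"dy":-0.001,"dz":0.012,"yaw":0,"claw":1},
    {"dx":0,"dy":-0.001,"dz":0.024,"yaw":0,"claw":1},
    {"dx":0,"dy":-0.001,"dz":0.032,"yaw":0,"claw":1},
    {"dx":0,"dy":-0.001,"dz":0.035,"yaw":0,"claw":1},
    {"dx":0,"dy":-0.001,"dz":0.035,"yaw":0,"claw":1},
    {"dx":0,"dy":-0.001,"dz":0.035,"yaw":0,"claw":1},
  ],
)

```text
time: 23.62
tool_pos: [0.4608, -0.0695, 0.0539]
tool_rot: [-0.0, 1.0, -0.0, -0.0]
contact_force: [-2.6, 1.8, 6.0]
gripper_width: 0.715
grasp_force: 65.9
```

Call:
send_rows(
  increments=[
    {"dx":0,"dy":0,"dz":0,"yaw":0,"claw":-0.6},
    {"dx":0,"dy":0,"dz":0,"yaw":0,"claw":-1},
    {"dx":0,"dy":0,"dz":0,"yaw":0,"claw":-1},
    {"dx":0,"dy":0,"dz":0,"yaw":0,"claw":-1},
    {"dx":0,"dy":0,"dz":-0.06,"yaw":0,"claw":-1},
    {"dx":0,"dy":0,"dz":-0.14,"yaw":0,"claw":-1},
    {"dx":0,"dy":-0.06,"dz":-0.19,"yaw":0,"claw":-1},
    {"dx":-0.015,"dy":-0.18,"dz":-0.19,"yaw":0,"claw":-1},
    {"dx":-0.03,"dy":-0.3,"dz":-0.19,"yaw":0,"claw":-1},
    {"dx":-0.045,"dy":-0.42,"dz":-0.19,"yaw":0,"claw":-1},
    {"dx":-0.06,"dy":-0.54,"dz":-0.19,"yaw":0,"claw":-1},
    {"dx":-0.075,"dy":-0.66,"dz":-0.19,"yaw":0,"claw":-1},
    {"dx":-0.085,"dy":-0.742,"dz":-0.17,"yaw":0,"claw":-1},
    {"dx":-0.085,"dy":-0.742,"dz":-0.17,"yaw":0,"claw":-1},
    {"dx":-0.085,"dy":-0.742,"dz":-0.17,"yaw":0,"claw":-1},
  ],
)

```text
time: 25.5
tool_pos: [0.4183, 0.3013, 0.1379]
tool_rot: [0.0, 1.0, -0.0, -0.0]
contact_force: [-0.5, 0.4, -0.1]
gripper_width: 1.003
grasp_force: 0.0
```

```bash
python3 go.py .4195 .302 .05 0 .4195 .302 .003 0; python3 look.py d darkB,.062,.46,-.0692  white knob
```

```text
t 25.5 p [0.4183 0.3013 0.1379] h -0.0006 F [-0.5  0.4 -0.1] w 1.003 g 0.0
[0.4195, 0.302, 0.05, 0.0] dx 0.0025 dy -0.0015 dz 0.1757 yaw -0.0004 rows~1
[0.4195, 0.302, 0.003, 0.0] dx 0.0025 dy -0.0016 dz 0.2697 yaw -0.0004 rows~2
darkB top [261.9824 222.4684] 455 [251 211  23  24] [ 0.4581 -0.0704  0.062 ]
darkB scene [261.5955 174.7906] 739 [240 158  44  32] [ 0.4817 -0.0556  0.062 ]
white top [108.7647 253.6471] 54 [107 243   6  17] [0.3788 0.3574 0.016 ]
white scene [371.8402 238.3378] 393 [360 228  24  22] [0.4207 0.3042 0.016 ]
knob top [371.5062 162.2656] 135 [365 156  14  13] [ 0.6047 -0.3536  0.139 ]
knob scene [162.126  133.2616] 97 [157 128  11  12] [ 0.605  -0.3477  0.139 ]
```

Call:
send_rows(
  increments=[
    {"dx":0.0022,"dy":-0.0015,"dz":0.1,"yaw":0,"claw":-1},
    {"dx":0.0022,"dy":-0.0015,"dz":0.18,"yaw":0,"claw":-1},
    {"dx":0.0022,"dy":-0.0015,"dz":0.23,"yaw":0,"claw":-1},
    {"dx":0.0022,"dy":-0.0015,"dz":0.26,"yaw":0,"claw":-1},
    {"dx":0.0022,"dy":-0.0015,"dz":0.266,"yaw":0,"claw":-1},
    {"dx":0.0022,"dy":-0.0015,"dz":0.266,"yaw":0,"claw":-1},
    {"dx":0.0022,"dy":-0.0015,"dz":0.266,"yaw":0,"claw":0.5},
    {"dx":0.0022,"dy":-0.0015,"dz":0.266,"yaw":0,"claw":1},
    {"dx":0.0022,"dy":-0.0015,"dz":0.266,"yaw":0,"claw":1},
    {"dx":0.0022,"dy":-0.0015,"dz":0.266,"yaw":0,"claw":1},
    {"dx":0.0022,"dy":-0.0015,"dz":0.266,"yaw":0,"claw":1},
    {"dx":0.0022,"dy":-0.0015,"dz":0.266,"yaw":0,"claw":1},
  ],
)

```text
time: 27.1
tool_pos: [0.421, 0.3032, 0.0071]
tool_rot: [-0.001, 1.0, -0.0, 0.002]
contact_force: [-0.1, -0.2, 6.0]
gripper_width: 0.715
grasp_force: 65.3
```

```bash
python3 go.py .46 -.0692 .16 0 .46 -.0692 .085 0
```

```text
t 27.1 p [0.421  0.3032 0.0071] h -0.0006 F [-0.1 -0.2  6. ] w 0.715 g 65.3
[0.46, -0.0692, 0.16, 0.0] dx 0.0795 dy 0.7443 dz -0.3067 yaw -0.0004 rows~6
[0.46, -0.0692, 0.085, 0.0] dx 0.0790 dy 0.7445 dz -0.1567 yaw -0.0004 rows~6
```

Call:
send_rows(
  increments=[
    {"dx":0,"dy":0,"dz":-0.05,"yaw":0,"claw":1},
    {"dx":0,"dy":0,"dz":-0.12,"yaw":0,"claw":1},
    {"dx":0,"dy":0.06,"dz":-0.22,"yaw":0,"claw":1},
    {"dx":0.015,"dy":0.18,"dz":-0.3,"yaw":0,"claw":1},
    {"dx":0.03,"dy":0.3,"dz":-0.3,"yaw":0,"claw":1},
    {"dx":0.045,"dy":0.42,"dz":-0.3,"yaw":0,"claw":1},
    {"dx":0.06,"dy":0.54,"dz":-0.3,"yaw":0,"claw":1},
    {"dx":0.07,"dy":0.65,"dz":-0.29,"yaw":0,"claw":1},
    {"dx":0.082,"dy":0.73,"dz":-0.25,"yaw":0,"claw":1},
    {"dx":0.082,"dy":0.745,"dz":-0.19,"yaw":0,"claw":1},
    {"dx":0.082,"dy":0.745,"dz":-0.165,"yaw":0,"claw":1},
    {"dx":0.082,"dy":0.745,"dz":-0.165,"yaw":0,"claw":1},
    {"dx":0.082,"dy":0.745,"dz":-0.165,"yaw":0,"claw":1},
  ],
)

```text
time: 28.72
tool_pos: [0.461, -0.0697, 0.0888]
tool_rot: [0.0, 1.0, 0.0, 0.001]
contact_force: [-0.5, 0.9, -0.5]
gripper_width: 0.713
grasp_force: 65.0
```

```bash
python3 go.py .4618 -.0692 .0675 0
```

```text
t 28.73 p [ 0.461  -0.0697  0.0888] h 0.0005 F [-0.5  0.9 -0.5] w 0.713 g 65.0
[0.4618, -0.0692, 0.0675, 0.0] dx 0.0015 dy -0.0010 dz 0.0426 yaw 0.0003 rows~0
```

Call:
send_rows(
  increments=[
    {"dx":0.0015,"dy":-0.001,"dz":0.015,"yaw":0,"claw":1},
    {"dx":0.0015,"dy":-0.001,"dz":0.03,"yaw":0,"claw":1},
    {"dx":0.0015,"dy":-0.001,"dz":0.04,"yaw":0,"claw":1},
    {"dx":0.0015,"dy":-0.001,"dz":0.0425,"yaw":0,"claw":1},
    {"dx":0.0015,"dy":-0.001,"dz":0.0425,"yaw":0,"claw":1},
    {"dx":0.0015,"dy":-0.001,"dz":0.0425,"yaw":0,"claw":1},
  ],
)

```text
time: 29.48
tool_pos: [0.4608, -0.0695, 0.0671]
tool_rot: [-0.0, 1.0, -0.0, -0.001]
contact_force: [-3.8, 1.9, 7.0]
gripper_width: 0.717
grasp_force: 65.8
```

Call:
send_rows(
  increments=[
    {"dx":0,"dy":0,"dz":0,"yaw":0,"claw":-0.6},
    {"dx":0,"dy":0,"dz":0,"yaw":0,"claw":-1},
    {"dx":0,"dy":0,"dz":0,"yaw":0,"claw":-1},
    {"dx":0,"dy":0,"dz":0,"yaw":0,"claw":-1},
    {"dx":0,"dy":0,"dz":-0.06,"yaw":0,"claw":-1},
    {"dx":0,"dy":0,"dz":-0.16,"yaw":0,"claw":-1},
    {"dx":0,"dy":0,"dz":-0.28,"yaw":0,"claw":-1},
    {"dx":0.01,"dy":0.03,"dz":-0.36,"yaw":0,"claw":-1},
    {"dx":0.05,"dy":0.13,"dz":-0.36,"yaw":0,"claw":-1},
    {"dx":0.1,"dy":0.23,"dz":-0.36,"yaw":0,"claw":-1},
    {"dx":0.16,"dy":0.33,"dz":-0.36,"yaw":0,"claw":-1},
    {"dx":0.22,"dy":0.43,"dz":-0.36,"yaw":0,"claw":-1},
    {"dx":0.27,"dy":0.53,"dz":-0.36,"yaw":0,"claw":-1},
    {"dx":0.288,"dy":0.562,"dz":-0.36,"yaw":0,"claw":-1},
    {"dx":0.288,"dy":0.562,"dz":-0.36,"yaw":0,"claw":-1},
    {"dx":0.288,"dy":0.562,"dz":-0.36,"yaw":0,"claw":-1},
  ],
)

```text
time: 31.48
tool_pos: [0.6044, -0.35, 0.2461]
tool_rot: [-0.0, 1.0, -0.0, -0.0]
contact_force: [-0.1, 0.1, 0.8]
gripper_width: 1.001
grasp_force: 0.0
```

```bash
python3 go.py .604 -.3505 .17 0 .604 -.3505 .122 0; python3 look.py e knob; python3 - <<'E'
import cv2
t=cv2.imread('pics/t_e.png');s=cv2.imread('pics/s_e.png')
a=cv2.resize(t[170:270,210:310],(400,400));b=cv2.resize(s[100:250,140:290],(400,400));cv2.imwrite('pics/e.png',cv2.hconcat([a,b]))
E
```

```text
t 31.48 p [ 0.6044 -0.35    0.2461] h -0.0004 F [-0.1  0.1  0.8] w 1.001 g 0.0
[0.604, -0.3505, 0.17, 0.0] dx -0.0007 dy 0.0011 dz 0.1522 yaw -0.0003 rows~1
[0.604, -0.3505, 0.122, 0.0] dx -0.0007 dy 0.0012 dz 0.2482 yaw -0.0003 rows~2
knob top [368.8299 164.5477] 97 [363 157  15  21] [ 0.5986 -0.3463  0.139 ]
knob scene [162.0625 133.2576] 100 [157 128  11  12] [ 0.6052 -0.3479  0.139 ]
```

View pics/e.png

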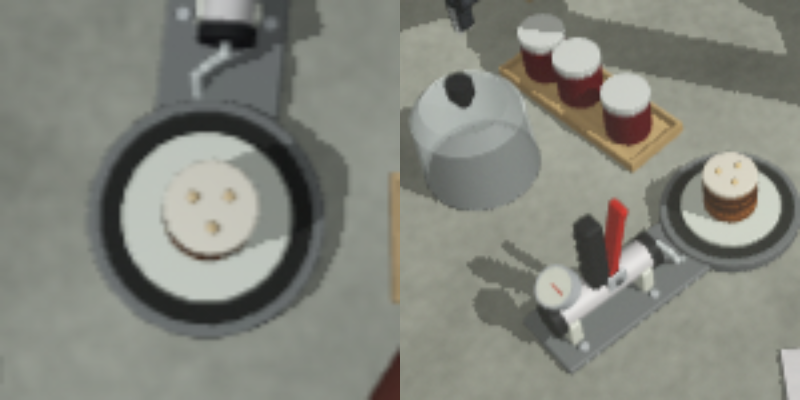

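Stack is neat and centred, jars upright. Grip the dome knob.

Call:
send_rows(
  increments=[
    {"dx":0.001,"dy":0.0014,"dz":0.08,"yaw":0,"claw":-1},
    {"dx":0.001,"dy":0.0014,"dz":0.15,"yaw":0,"claw":-1},
    {"dx":0.001,"dy":0.0014,"dz":0.2,"yaw":0,"claw":-1},
    {"dx":0.001,"dy":0.0014,"dz":0.235,"yaw":0,"claw":-1},
    {"dx":0.001,"dy":0.0014,"dz":0.245,"yaw":0,"claw":-1},
    {"dx":0.001,"dy":0.0014,"dz":0.245,"yaw":0,"claw":0},
    {"dx":0.001,"dy":0.0014,"dz":0.245,"yaw":0,"claw":0.1},
    {"dx":0.001,"dy":0.0014,"dz":0.245,"yaw":0,"claw":1},
    {"dx":0.001,"dy":0.0014,"dz":0.245,"yaw":0,"claw":1},
    {"dx":0.001,"dy":0.0014,"dz":0.245,"yaw":0,"claw":1},
    {"dx":0.001,"dy":0.0014,"dz":0.245,"yaw":0,"claw":1},
    {"dx":0.001,"dy":0.0014,"dz":0.245,"yaw":0,"claw":1},
    {"dx":0.001,"dy":0.0014,"dz":0.245,"yaw":0,"claw":1},
  ],
)

```text
time: 33.2
tool_pos: [0.606, -0.352, 0.1254]
tool_rot: [0.001, 1.0, -0.0, 0.001]
contact_force: [0.7, -0.1, 6.0]
gripper_width: 0.352
grasp_force: 60.0
```

```bash
python3 go.py .604 -.3505 .28 0 .46 -.0692 .28 0
```

```text
t 33.2 p [ 0.606  -0.352   0.1254] h -0.0009 F [ 0.7 -0.1  6. ] w 0.352 g 60.0
[0.604, -0.3505, 0.28, 0.0] dx -0.0033 dy -0.0026 dz -0.3092 yaw -0.0006 rows~2
[0.46, -0.0692, 0.28, 0.0] dx -0.2918 dy -0.5649 dz -0.3107 yaw -0.0006 rows~6
```

Call:
send_rows(
  increments=[
    {"dx":0,"dy":0,"dz":-0.03,"yaw":0,"claw":1},
    {"dx":0,"dy":0,"dz":-0.08,"yaw":0,"claw":1},
    {"dx":0,"dy":0,"dz":-0.14,"yaw":0,"claw":1},
    {"dx":0,"dy":0,"dz":-0.2,"yaw":0,"claw":1},
    {"dx":0,"dy":0,"dz":-0.26,"yaw":0,"claw":1},
    {"dx":-0.015,"dy":-0.03,"dz":-0.3,"yaw":0,"claw":1},
    {"dx":-0.045,"dy":-0.09,"dz":-0.31,"yaw":0,"claw":1},
    {"dx":-0.08,"dy":-0.16,"dz":-0.31,"yaw":0,"claw":1},
    {"dx":-0.115,"dy":-0.23,"dz":-0.31,"yaw":0,"claw":1},
    {"dx":-0.15,"dy":-0.3,"dz":-0.31,"yaw":0,"claw":1},
    {"dx":-0.19,"dy":-0.37,"dz":-0.31,"yaw":0,"claw":1},
    {"dx":-0.225,"dy":-0.44,"dz":-0.31,"yaw":0,"claw":1},
    {"dx":-0.26,"dy":-0.5,"dz":-0.31,"yaw":0,"claw":1},
    {"dx":-0.28,"dy":-0.55,"dz":-0.31,"yaw":0,"claw":1},
    {"dx":-0.29,"dy":-0.565,"dz":-0.31,"yaw":0,"claw":1},
    {"dx":-0.29,"dy":-0.565,"dz":-0.31,"yaw":0,"claw":1},
    {"dx":-0.29,"dy":-0.565,"dz":-0.31,"yaw":0,"claw":1},
    {"dx":-0.29,"dy":-0.565,"dz":-0.31,"yaw":0,"claw":1},
  ],
)

```text
time: 35.45
tool_pos: [0.4606, -0.0695, 0.2787]
tool_rot: [0.0, 1.0, -0.001, -0.0]
contact_force: [0.5, -0.2, -3.9]
gripper_width: 0.349
grasp_force: 60.1
```

```bash
python3 go.py .461 -.0692 .22 0 .461 -.0692 .15 0;  python3 - <<'E'
from m import *
im=snap('scene','s6.png')
cv2.imwrite('pics/s6b.png',cv2.resize(im[60:225,150:370][:,:,::-1],(800,600)))
E
```

```text
t 35.45 p [ 0.4606 -0.0695  0.2787] h -0.0019 F [ 0.5 -0.2 -3.9] w 0.349 g 60.1
[0.461, -0.0692, 0.22, 0.0] dx 0.0009 dy -0.0007 dz 0.1173 yaw -0.0013 rows~1
[0.461, -0.0692, 0.15, 0.0] dx 0.0009 dy -0.0007 dz 0.2573 yaw -0.0013 rows~2
```

View pics/s6b.png

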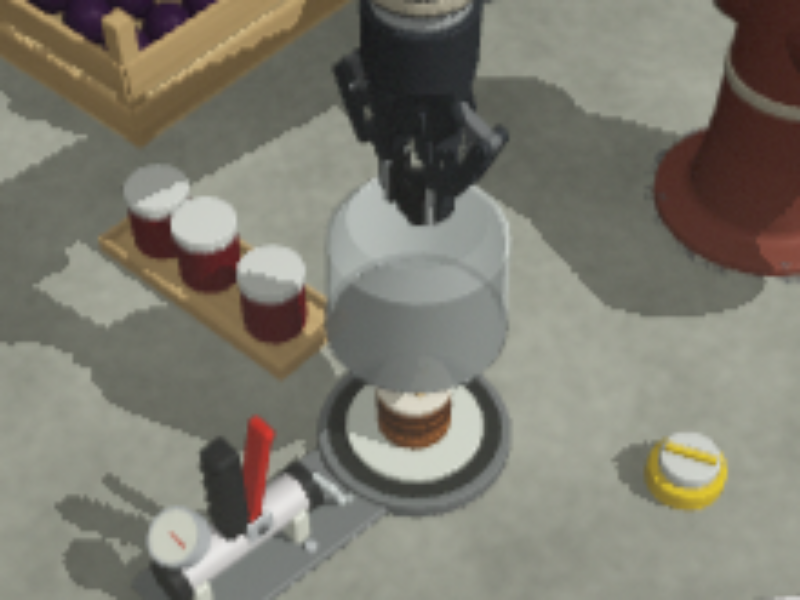

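Dome hangs level above the stack, its rim centred on the keeper axis. Lower slowly.

Call:
send_rows(
  increments=[
    {"dx":0.0009,"dy":-0.0007,"dz":0.04,"yaw":0,"claw":1},
    {"dx":0.0009,"dy":-0.0007,"dz":0.09,"yaw":0,"claw":1},
    {"dx":0.0009,"dy":-0.0007,"dz":0.14,"yaw":0,"claw":1},
    {"dx":0.0009,"dy":-0.0007,"dz":0.18,"yaw":0,"claw":1},
    {"dx":0.0009,"dy":-0.0007,"dz":0.21,"yaw":0,"claw":1},
    {"dx":0.0009,"dy":-0.0007,"dz":0.235,"yaw":0,"claw":1},
    {"dx":0.0009,"dy":-0.0007,"dz":0.25,"yaw":0,"claw":1},
    {"dx":0.0009,"dy":-0.0007,"dz":0.25,"yaw":0,"claw":1},
    {"dx":0.0009,"dy":-0.0007,"dz":0.25,"yaw":0,"claw":1},
  ],
)

```text
time: 36.62
tool_pos: [0.4614, -0.0687, 0.1546]
tool_rot: [0.0, 1.0, -0.0, 0.001]
contact_force: [-0.4, -0.8, -3.1]
gripper_width: 0.351
grasp_force: 60.1
```

```bash
python3 go.py .461 -.0692 .1438 0
```

```text
t 36.62 p [ 0.4614 -0.0687  0.1546] h -0.0009 F [-0.4 -0.8 -3.1] w 0.351 g 60.1
[0.461, -0.0692, 0.1438, 0.0] dx -0.0009 dy 0.0010 dz 0.0217 yaw -0.0006 rows~0
```

Call:
send_rows(
  increments=[
    {"dx":-0.0005,"dy":0.0008,"dz":0.006,"yaw":0,"claw":1},
    {"dx":-0.0005,"dy":0.0008,"dz":0.011,"yaw":0,"claw":1},
    {"dx":-0.0005,"dy":0.0008,"dz":0.015,"yaw":0,"claw":1},
    {"dx":-0.0005,"dy":0.0008,"dz":0.018,"yaw":0,"claw":1},
    {"dx":-0.0005,"dy":0.0008,"dz":0.02,"yaw":0,"claw":1},
    {"dx":-0.0005,"dy":0.0008,"dz":0.0215,"yaw":0,"claw":1},
    {"dx":-0.0005,"dy":0.0008,"dz":0.022,"yaw":0,"claw":1},
    {"dx":-0.0005,"dy":0.0008,"dz":0.022,"yaw":0,"claw":1},
  ],
)

```text
time: 37.62
tool_pos: [0.4608, -0.0689, 0.1435]
tool_rot: [0.0, 1.0, -0.0, 0.0]
contact_force: [-2.5, 1.5, 2.2]
gripper_width: 0.354
grasp_force: 60.5
```

Call:
send_rows(
  increments=[
    {"dx":0,"dy":0,"dz":0,"yaw":0,"claw":0.1},
    {"dx":0,"dy":0,"dz":0,"yaw":0,"claw":-0.5},
    {"dx":0,"dy":0,"dz":0,"yaw":0,"claw":-1},
    {"dx":0,"dy":0,"dz":0,"yaw":0,"claw":-1},
    {"dx":0,"dy":0,"dz":0,"yaw":0,"claw":-1},
    {"dx":0,"dy":0,"dz":-0.04,"yaw":0,"claw":-1},
    {"dx":0,"dy":0,"dz":-0.1,"yaw":0,"claw":-1},
    {"dx":0,"dy":0,"dz":-0.2,"yaw":0,"claw":-1},
    {"dx":0,"dy":0,"dz":-0.23,"yaw":-0.12,"claw":-1},
    {"dx":0,"dy":0,"dz":-0.23,"yaw":-0.24,"claw":-1},
    {"dx":0,"dy":0,"dz":-0.23,"yaw":-0.36,"claw":-1},
    {"dx":0,"dy":0,"dz":-0.23,"yaw":-0.48,"claw":-1},
    {"dx":0,"dy":0,"dz":-0.23,"yaw":-0.6,"claw":-1},
    {"dx":0,"dy":0,"dz":-0.23,"yaw":-0.72,"claw":-1},
    {"dx":0,"dy":0,"dz":-0.23,"yaw":-0.84,"claw":-1},
    {"dx":0,"dy":0,"dz":-0.23,"yaw":-0.975,"claw":-1},
    {"dx":0,"dy":0,"dz":-0.23,"yaw":-0.975,"claw":-1},
    {"dx":0,"dy":0,"dz":-0.23,"yaw":-0.975,"claw":-1},
  ],
)

```text
time: 39.88
tool_pos: [0.4606, -0.0689, 0.2578]
tool_rot: [0.0, 0.745, 0.667, -0.0]
contact_force: [-0.1, 0.1, 0.5]
gripper_width: 0.999
grasp_force: 0.0
```

```bash
python3 go.py .6509 -.0899 .24 1.463 .6509 -.0899 .121 1.463; python3 - <<'E'
from m import *
S=snap('scene','s7.png');T=snap('top','t7.png')
def kp(x,y,z,c=(.46,-.0692),a=-.108):
    return [c[0]+x*np.cos(a)-y*np.sin(a),c[1]+x*np.sin(a)+y*np.cos(a),z]
# predicted grip & trigger tops in scene, and mask-based measure
for z,q in((.165,.197),(.135,.197),(.135,.158)): print(q,z,proj('scene',kp(q,0,z)),proj('top',kp(q,0,z)))
u0,v0=proj('scene',kp(.185,0,.12)).astype(int)
a=S[v0-45:v0+45,u0-50:u0+70][:,:,::-1].copy()
a=cv2.resize(a,(800,600))
for x,z,y in((.185,.165,0),(.209,.165,0),(.197,.165,.013),(.197,.165,-.013),(.158,.135,0),(.275,.012,.045),(.275,.012,-.045)):
    p=proj('scene',kp(x,y,z))-[u0-50,v0-45];cv2.circle(a,tuple(int(round(w)) for w in (p+.5)*800/120),3,(0,255,0),-1)
cv2.imwrite('pics/s7b.png',a)
E
```

```text
t 39.88 p [ 0.4606 -0.0689  0.2578] h 1.4592 F [-0.1  0.1  0.5] w 0.999 g 0.0
[0.6509, -0.0899, 0.24, 1.463] dx 0.0007 dy 0.3829 dz 0.0356 yaw -0.0025 rows~3
[0.6509, -0.0899, 0.121, 1.463] dx 0.0007 dy 0.3829 dz 0.2736 yaw -0.0025 rows~4
0.197 0.165 [209.0395 183.9846] [270.2454 140.8743]
0.197 0.135 [210.207  190.4449] [269.5682 144.4295]
0.158 0.135 [221.3336 182.5308] [268.226  158.7571]
```

View pics/s7b.png

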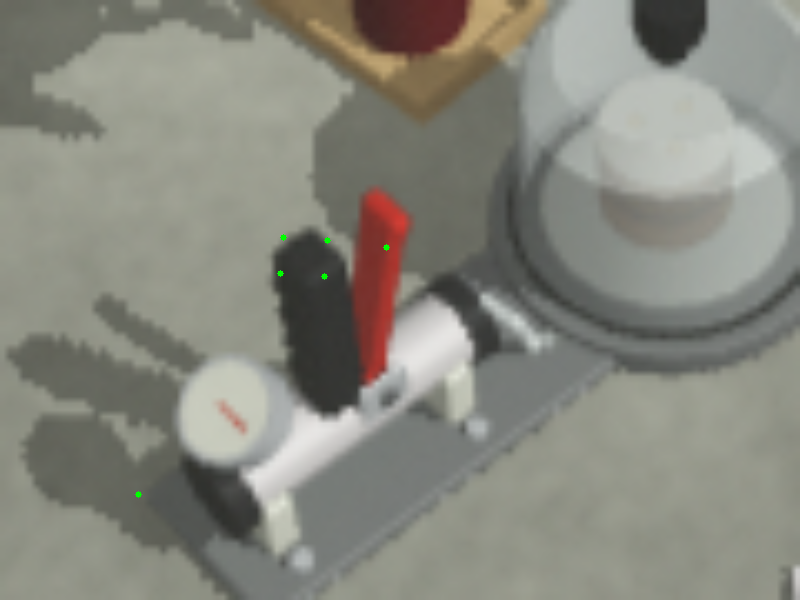

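Scene crop: dome sits flat on the gasket with stack inside; predicted grip points agree within ~2 mm (grip top (312,250), trigger top (385,205)). Approach the pump.

Call:
send_rows(
  increments=[
    {"dx":0.0007,"dy":0.08,"dz":0.02,"yaw":-0.0025,"claw":-1},
    {"dx":0.0007,"dy":0.18,"dz":0.035,"yaw":-0.0025,"claw":-1},
    {"dx":0.0007,"dy":0.28,"dz":0.035,"yaw":-0.0025,"claw":-1},
    {"dx":0.0007,"dy":0.36,"dz":0.035,"yaw":-0.0025,"claw":-1},
    {"dx":0.0007,"dy":0.383,"dz":0.05,"yaw":-0.0025,"claw":-1},
    {"dx":0.0007,"dy":0.383,"dz":0.1,"yaw":-0.0025,"claw":-1},
    {"dx":0.0007,"dy":0.383,"dz":0.12,"yaw":-0.0025,"claw":-1},
    {"dx":0.0007,"dy":0.383,"dz":0.12,"yaw":-0.0025,"claw":-1},
  ],
)

```text
time: 40.98
tool_pos: [0.6498, -0.0892, 0.1966]
tool_rot: [-0.001, 0.743, 0.669, -0.001]
contact_force: [0.9, 0.7, 0.1]
gripper_width: 0.998
grasp_force: 0.0
```

```bash
python3 go.py .6509 -.0899 .121 1.463; python3 - <<'E'
from m import *
S=snap('scene','s8.png');T=snap('top','t8.png')
u,v=proj('scene',[.65,-.09,.15]).astype(int)
a=cv2.resize(S[v-35:v+35,u-50:u+50],(800,560));cv2.imwrite('pics/s8b.png',a[:,:,::-1])
E
```

```text
t 40.98 p [ 0.6498 -0.0892  0.1966] h 1.4651 F [0.9 0.7 0.1] w 0.998 g 0.0
[0.6509, -0.0899, 0.121, 1.463] dx -0.0012 dy 0.0026 dz 0.1512 yaw 0.0014 rows~1
```

View pics/s8b.png

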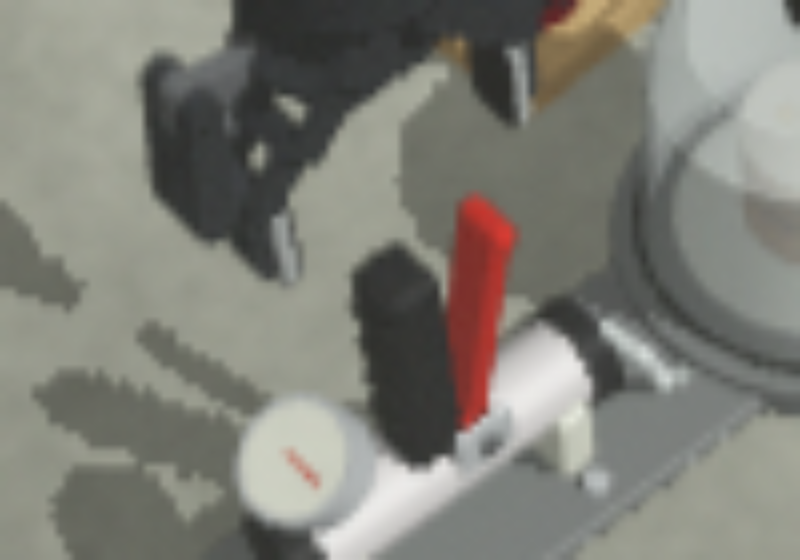

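Scene crop: finger tips (285,275) and (515,120) straddle grip (400,262) and trigger (485,220) along the pump axis. Descend.

Call:
send_rows(
  increments=[
    {"dx":-0.0012,"dy":0.0026,"dz":0.05,"yaw":0.001,"claw":-1},
    {"dx":-0.0012,"dy":0.0026,"dz":0.1,"yaw":0.001,"claw":-1},
    {"dx":-0.0012,"dy":0.0026,"dz":0.13,"yaw":0.001,"claw":-1},
    {"dx":-0.0012,"dy":0.0026,"dz":0.148,"yaw":0.001,"claw":-1},
    {"dx":-0.0012,"dy":0.0026,"dz":0.148,"yaw":0.001,"claw":-1},
    {"dx":-0.0012,"dy":0.0026,"dz":0.148,"yaw":0.001,"claw":-1},
  ],
)

```text
time: 41.82
tool_pos: [0.6529, -0.0903, 0.1251]
tool_rot: [0.001, 0.744, 0.668, 0.001]
contact_force: [-0.1, -0.6, 0.3]
gripper_width: 0.999
grasp_force: 0.0
```

```bash
python3 go.py .6509 -.0899 .121 1.463; python3 - <<'E'
from m import *
S=snap('scene','s9.png');T=snap('top','t9.png')
u,v=proj('scene',[.65,-.09,.15]).astype(int)
a=cv2.resize(S[v-35:v+35,u-50:u+50],(800,560));cv2.imwrite('pics/s9b.png',a[:,:,::-1])
E
```

```text
t 41.83 p [ 0.6529 -0.0903  0.1251] h 1.4639 F [-0.1 -0.6  0.3] w 0.999 g 0.0
[0.6509, -0.0899, 0.121, 1.463] dx 0.0004 dy -0.0042 dz 0.0081 yaw 0.0006 rows~0
```

View pics/s9b.png

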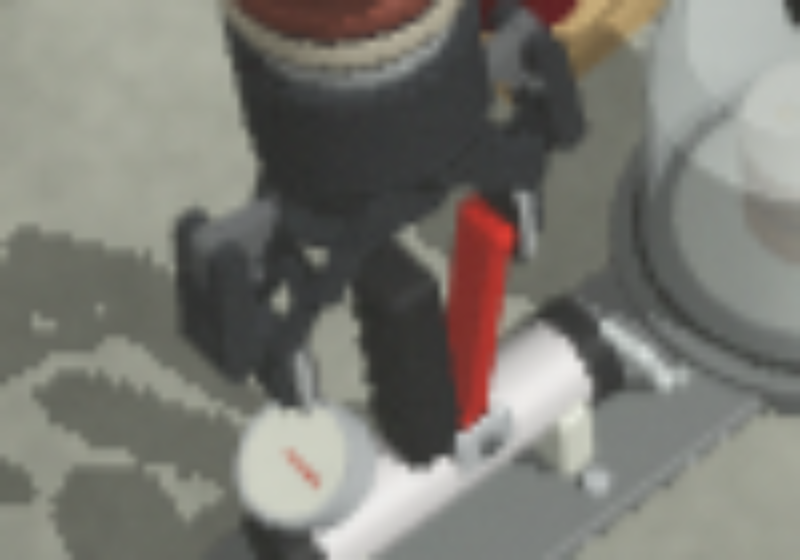

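Both fingers straddle the pair well. Squeeze in stages, watching the force.

Call:
send_rows(
  increments=[
    {"dx":0,"dy":-0.003,"dz":0.003,"yaw":0,"claw":-0.6},
    {"dx":0,"dy":-0.003,"dz":0.003,"yaw":0,"claw":-0.3},
    {"dx":0,"dy":-0.003,"dz":0.003,"yaw":0,"claw":-0.1},
    {"dx":0,"dy":-0.003,"dz":0.003,"yaw":0,"claw":0},
    {"dx":0,"dy":-0.003,"dz":0.003,"yaw":0,"claw":0},
  ],
)

```text
time: 42.55
tool_pos: [0.6492, -0.0899, 0.1226]
tool_rot: [-0.002, 0.744, 0.668, -0.001]
contact_force: [-8.0, 0.7, 5.1]
gripper_width: 0.503
grasp_force: 3.9
```

Call:
send_rows(
  increments=[
    {"dx":0,"dy":0,"dz":0,"yaw":0,"claw":0.15},
    {"dx":0,"dy":0,"dz":0,"yaw":0,"claw":0.25},
    {"dx":0,"dy":0,"dz":0,"yaw":0,"claw":0.25},
    {"dx":0,"dy":0,"dz":0,"yaw":0,"claw":0.25},
    {"dx":0,"dy":0,"dz":0,"yaw":0,"claw":0.25},
  ],
)

```text
time: 43.18
tool_pos: [0.6491, -0.0898, 0.1228]
tool_rot: [-0.002, 0.744, 0.668, -0.001]
contact_force: [-7.8, 0.2, 5.1]
gripper_width: 0.384
grasp_force: 34.0
```

```bash
python3 go.py
```

```text
t 43.17 p [ 0.6491 -0.0898  0.1228] h 1.4628 F [-7.8  0.2  5.1] w 0.384 g 34.0
```

```bash
cat > red.py <<'E'
from m import *
S=manip.grab_frame('scene');h=cv2.cvtColor(S,cv2.COLOR_RGB2HSV)
def f(S):
    h=cv2.cvtColor(np.ascontiguousarray(S),cv2.COLOR_RGB2HSV);m=(h[:,:,1]>160)&(h[:,:,2]>100)
    y,x=np.nonzero(m[170:205,205:235]);k=y<12;return len(x),(x.mean()+205).round(2),(y.mean()+170).round(2),(x[k].mean()+205).round(2)
print('now',f(S),'released',f(cv2.imread('pics/s7.png')[:,:,::-1]),f(cv2.imread('pics/s9.png')[:,:,::-1]))
E
python3 red.py
```

```text
now (66, np.float64(217.03), np.float64(188.59), np.float64(214.15)) released (111, np.float64(220.68), np.float64(186.63), np.float64(221.23)) (135, np.float64(220.24), np.float64(186.81), np.float64(220.95))
```

Call:
send_rows(
  increments=[
    {"dx":0,"dy":0,"dz":0,"yaw":0,"claw":0},
    {"dx":0,"dy":0,"dz":0,"yaw":0,"claw":-0.4},
    {"dx":0,"dy":0,"dz":0,"yaw":0,"claw":-0.6},
    {"dx":0,"dy":0,"dz":0,"yaw":0,"claw":-0.6},
    {"dx":0,"dy":0,"dz":0,"yaw":0,"claw":-0.6},
    {"dx":0,"dy":0,"dz":0,"yaw":0,"claw":-0.6},
  ],
)

```text
time: 43.98
tool_pos: [0.6507, -0.0899, 0.1222]
tool_rot: [-0.0, 0.744, 0.668, -0.0]
contact_force: [-3.5, 0.6, -2.1]
gripper_width: 0.8
grasp_force: 1.8
```

```bash
python3 red.py; python3 go.py
```

```text
now (123, np.float64(219.32), np.float64(187.24), np.float64(219.38)) released (111, np.float64(220.68), np.float64(186.63), np.float64(221.23)) (135, np.float64(220.24), np.float64(186.81), np.float64(220.95))
t 44.02 p [ 0.6507 -0.09    0.1222] h 1.4639 F [-3.6  0.9 -2.8] w 0.799 g 1.9
```

The trigger still rests on the finger at this opening, so I open fully for each release.

Call:
send_rows(
  increments=[
    {"dx":0,"dy":0,"dz":0,"yaw":0,"claw":-1},
    {"dx":0,"dy":0,"dz":0,"yaw":0,"claw":-1},
    {"dx":0,"dy":0,"dz":0,"yaw":0,"claw":-1},
    {"dx":0,"dy":0,"dz":0,"yaw":0,"claw":-1},
    {"dx":0,"dy":0,"dz":0,"yaw":0,"claw":-1},
  ],
)

```text
time: 44.65
tool_pos: [0.651, -0.0901, 0.1225]
tool_rot: [0.0, 0.744, 0.668, 0.0]
contact_force: [0.4, -0.3, -0.1]
gripper_width: 0.999
grasp_force: 0.0
```

```bash
python3 red.py; python3 go.py .6515 -.09 .123 1.463
```

```text
now (134, np.float64(220.25), np.float64(186.78), np.float64(220.95)) released (111, np.float64(220.68), np.float64(186.63), np.float64(221.23)) (135, np.float64(220.24), np.float64(186.81), np.float64(220.95))
t 44.7 p [ 0.6509 -0.09    0.1224] h 1.4639 F [0.4 0.1 0.3] w 1.0 g 0.0
[0.6515, -0.09, 0.123, 1.463] dx 0.0002 dy 0.0013 dz -0.0012 yaw 0.0006 rows~0
```

Call:
send_rows(
  increments=[
    {"dx":0,"dy":0,"dz":0,"yaw":0,"claw":-0.4},
    {"dx":0,"dy":0,"dz":0,"yaw":0,"claw":0},
    {"dx":0,"dy":0,"dz":0,"yaw":0,"claw":0.25},
    {"dx":0,"dy":0,"dz":0,"yaw":0,"claw":0.25},
    {"dx":0,"dy":0,"dz":0,"yaw":0,"claw":0.25},
    {"dx":0,"dy":0,"dz":0,"yaw":0,"claw":0.25},
    {"dx":0,"dy":0,"dz":0,"yaw":0,"claw":0.25},
  ],
)

```text
time: 45.58
tool_pos: [0.6491, -0.0898, 0.1226]
tool_rot: [-0.002, 0.744, 0.668, -0.001]
contact_force: [-6.6, 0.7, 5.2]
gripper_width: 0.381
grasp_force: 34.1
```

Call:
send_rows(
  increments=[
    {"dx":0,"dy":0,"dz":0,"yaw":0,"claw":-0.4},
    {"dx":0,"dy":0,"dz":0,"yaw":0,"claw":-1},
    {"dx":0,"dy":0,"dz":0,"yaw":0,"claw":-1},
    {"dx":0,"dy":0,"dz":0,"yaw":0,"claw":-1},
    {"dx":0,"dy":0,"dz":0,"yaw":0,"claw":-1},
    {"dx":0,"dy":0,"dz":0,"yaw":0,"claw":-1},
    {"dx":0,"dy":0,"dz":0,"yaw":0,"claw":-1},
  ],
)

```text
time: 46.45
tool_pos: [0.651, -0.09, 0.1225]
tool_rot: [0.0, 0.744, 0.668, 0.0]
contact_force: [-0.5, -0.4, -1.0]
gripper_width: 1.001
grasp_force: 0.0
```

Call:
send_rows(
  increments=[
    {"dx":0,"dy":0,"dz":0,"yaw":0,"claw":-0.4},
    {"dx":0,"dy":0,"dz":0,"yaw":0,"claw":0},
    {"dx":0,"dy":0,"dz":0,"yaw":0,"claw":0.25},
    {"dx":0,"dy":0,"dz":0,"yaw":0,"claw":0.25},
    {"dx":0,"dy":0,"dz":0,"yaw":0,"claw":0.25},
    {"dx":0,"dy":0,"dz":0,"yaw":0,"claw":0.25},
    {"dx":0,"dy":0,"dz":0,"yaw":0,"claw":0.25},
  ],
)

```text
time: 47.32
tool_pos: [0.6491, -0.0899, 0.1226]
tool_rot: [-0.002, 0.744, 0.668, -0.001]
contact_force: [-7.8, 1.1, 5.7]
gripper_width: 0.382
grasp_force: 34.1
```

```bash
python3 red.py; python3 go.py
```

```text
now (66, np.float64(217.03), np.float64(188.59), np.float64(214.15)) released (111, np.float64(220.68), np.float64(186.63), np.float64(221.23)) (135, np.float64(220.24), np.float64(186.81), np.float64(220.95))
t 47.38 p [ 0.6491 -0.0898  0.1226] h 1.4629 F [-7.   2.   6.1] w 0.382 g 34.1
```

Call:
send_rows(
  increments=[
    {"dx":0,"dy":0,"dz":0,"yaw":0,"claw":-0.4},
    {"dx":0,"dy":0,"dz":0,"yaw":0,"claw":-1},
    {"dx":0,"dy":0,"dz":0,"yaw":0,"claw":-1},
    {"dx":0,"dy":0,"dz":0,"yaw":0,"claw":-1},
    {"dx":0,"dy":0,"dz":0,"yaw":0,"claw":-1},
    {"dx":0,"dy":0,"dz":0,"yaw":0,"claw":-1},
    {"dx":0,"dy":0,"dz":0,"yaw":0,"claw":-1},
  ],
)

```text
time: 48.25
tool_pos: [0.651, -0.0901, 0.1226]
tool_rot: [0.0, 0.744, 0.668, 0.0]
contact_force: [-0.9, -0.8, -0.5]
gripper_width: 0.999
grasp_force: 0.0
```

Call:
send_rows(
  increments=[
    {"dx":0,"dy":0,"dz":0,"yaw":0,"claw":-0.4},
    {"dx":0,"dy":0,"dz":0,"yaw":0,"claw":0},
    {"dx":0,"dy":0,"dz":0,"yaw":0,"claw":0.25},
    {"dx":0,"dy":0,"dz":0,"yaw":0,"claw":0.25},
    {"dx":0,"dy":0,"dz":0,"yaw":0,"claw":0.25},
    {"dx":0,"dy":0,"dz":0,"yaw":0,"claw":0.25},
    {"dx":0,"dy":0,"dz":0,"yaw":0,"claw":0.25},
  ],
)

```text
time: 49.12
tool_pos: [0.6491, -0.0898, 0.1226]
tool_rot: [-0.002, 0.744, 0.668, -0.002]
contact_force: [-6.8, 0.3, 6.6]
gripper_width: 0.384
grasp_force: 34.1
```

Call:
send_rows(
  increments=[
    {"dx":0,"dy":0,"dz":0,"yaw":0,"claw":-0.4},
    {"dx":0,"dy":0,"dz":0,"yaw":0,"claw":-1},
    {"dx":0,"dy":0,"dz":0,"yaw":0,"claw":-1},
    {"dx":0,"dy":0,"dz":0,"yaw":0,"claw":-1},
    {"dx":0,"dy":0,"dz":0,"yaw":0,"claw":-1},
    {"dx":0,"dy":0,"dz":0,"yaw":0,"claw":-1},
    {"dx":0,"dy":0,"dz":0,"yaw":0,"claw":-1},
  ],
)

```text
time: 50.0
tool_pos: [0.651, -0.09, 0.1225]
tool_rot: [0.0, 0.744, 0.668, 0.0]
contact_force: [0.9, -0.2, -0.5]
gripper_width: 1.002
grasp_force: 0.0
```

```bash
python3 red.py; python3 go.py
```

```text
now (134, np.float64(220.25), np.float64(186.87), np.float64(221.03)) released (111, np.float64(220.68), np.float64(186.63), np.float64(221.23)) (135, np.float64(220.24), np.float64(186.81), np.float64(220.95))
t 50.05 p [ 0.6509 -0.09    0.1225] h 1.4639 F [-0.4 -0.4 -0.3] w 1.0 g 0.0
```

Four full squeezes, sprung back each time. Retract and check.

Call:
send_rows(
  increments=[
    {"dx":0,"dy":0,"dz":-0.05,"yaw":0,"claw":-1},
    {"dx":0,"dy":0,"dz":-0.12,"yaw":0,"claw":-1},
    {"dx":0,"dy":0,"dz":-0.22,"yaw":0,"claw":-1},
    {"dx":0,"dy":0,"dz":-0.32,"yaw":0,"claw":-1},
    {"dx":0.1,"dy":0,"dz":-0.36,"yaw":0,"claw":-1},
    {"dx":0.2,"dy":0,"dz":-0.36,"yaw":0,"claw":-1},
    {"dx":0.3,"dy":0,"dz":-0.36,"yaw":0,"claw":-1},
    {"dx":0.4,"dy":0,"dz":-0.36,"yaw":0,"claw":-1},
    {"dx":0.4,"dy":0,"dz":-0.36,"yaw":0,"claw":-1},
  ],
)

```text
time: 51.18
tool_pos: [0.6719, 0.1122, 0.3021]
tool_rot: [-0.0, 0.742, 0.67, 0.0]
contact_force: [0.1, 0.2, 0.6]
gripper_width: 0.999
grasp_force: 0.0
```

```bash
python3 - <<'E'
from m import *
S=snap('scene','s10.png');T=snap('top','t10.png')
a=cv2.resize(T[90:290,190:390],(400,400));b=cv2.resize(S[80:260,130:310],(400,400));cv2.imwrite('pics/f.png',cv2.hconcat([a,b])[:,:,::-1])
h=cv2.cvtColor(T,cv2.COLOR_RGB2HSV)
for n,i in(('top',T),('scene',S)): blob(n,i,i.max(2)<65,*proj(n,[.461,-.069,.157]),.157,12,'knob')
E
```

```text
knob top [264.0408 221.2394] 108 [259 216  11  12] [ 0.4521 -0.0718  0.157 ]Traceback (most recent call last):
  File "<stdin>", line 5, in <module>
  File "m.py", line 10, in blob
    cu,cv_=(M['m10']/M['m00'],M['m01']/M['m00']);P=ray(n,cu,cv_,z)
            ~~~~~~~~^~~~~~~~~
ZeroDivisionError: float division by zero
```

View pics/f.png

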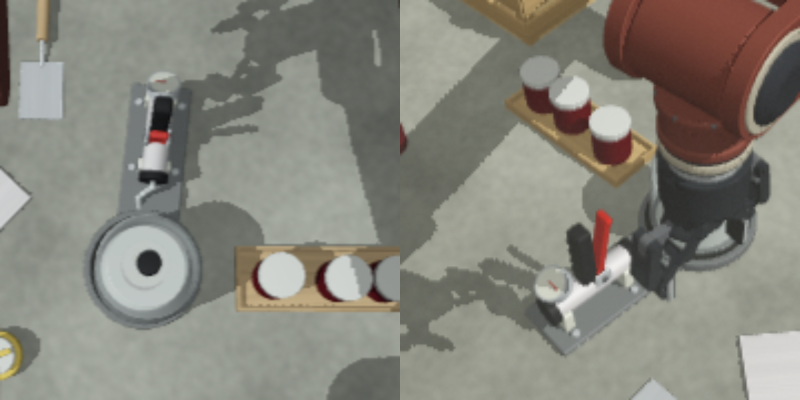

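Call:
send_rows(
  increments=[
    {"dx":0.12,"dy":0,"dz":0,"yaw":0,"claw":-1},
    {"dx":0.24,"dy":0,"dz":0,"yaw":0,"claw":-1},
    {"dx":0.36,"dy":0,"dz":0,"yaw":0,"claw":-1},
    {"dx":0.48,"dy":0,"dz":0,"yaw":0,"claw":-1},
    {"dx":0.5,"dy":0,"dz":0,"yaw":0,"claw":-1},
    {"dx":0.5,"dy":0,"dz":0,"yaw":0,"claw":-1},
  ],
)

```text
time: 52.02
tool_pos: [0.6991, 0.3565, 0.3019]
tool_rot: [0.0, 0.744, 0.668, -0.0]
contact_force: [-1.0, 0.1, -0.0]
gripper_width: 1.003
grasp_force: 0.0
```

```bash
python3 - <<'E'
from m import *
S=snap('scene','s11.png');T=snap('top','t11.png')
for n,i in(('top',T),('scene',S)):
    p=proj(n,[.459,-.07,.157]);print(n,p);blob(n,i,i.max(2)<65,*p,.157,18,'knob')
a=cv2.resize(T[180:270,215:305],(400,400),interpolation=2);b=cv2.resize(S[100:220,190:310],(400,400),interpolation=2);cv2.imwrite('pics/g.png',cv2.hconcat([a,b])[:,:,::-1])
E
```

```text
top [263.2618 218.4449]
knob top [264.2212 221.0417] 118 [259 215  12  13] [ 0.4526 -0.0723  0.157 ]
scene [263.3491 147.3908]
knob scene [265.28   146.7486] 102 [261 141  10  13] [ 0.4535 -0.0674  0.157 ]
```

View pics/g.png

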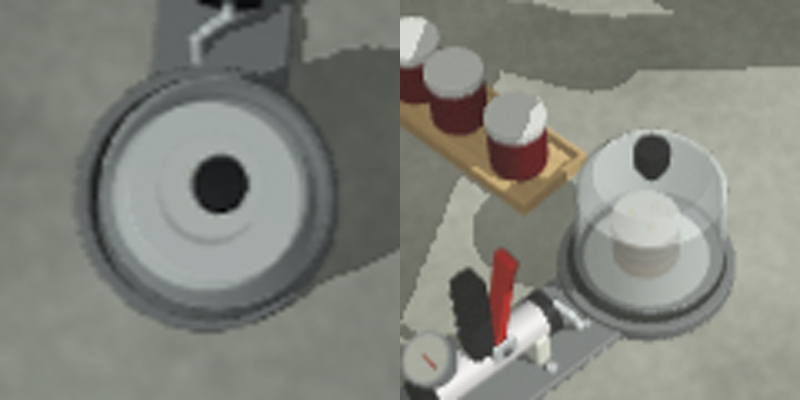

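```bash
python3 - <<'E'
from m import *
from scipy.optimize import least_squares
for f in('s7','s8','s9','s11'):
    i=cv2.imread('pics/%s.png'%f);blob('scene',i,i.max(2)<65,*proj('scene',[.455,-.07,.157]),.157,18,f)
i=cv2.imread('pics/s6.png')
# triangulate knob
K=[('top',264.2212,221.0417),('scene',265.28,146.7486)]
r=least_squares(lambda X:np.concatenate([proj(n,X)-[u,v] for n,u,v in K]),[.455,-.07,.157]);print('final knob',r.x,r.fun)
K=[('top',371.5,162.29),('scene',162.13,133.27)]
r=least_squares(lambda X:np.concatenate([proj(n,X)-[u,v] for n,u,v in K]),[.605,-.35,.139]);print('start knob',r.x,r.fun)
# radial brightness profile lines in top view through dome
T=cv2.imread('pics/t11.png',0);t0=cv2.imread('pics/t_d.png',0)
print('row224',T[224,228:296]);print('col262',T[190:260,262])
print('plate row before',t0[224,228:296]);print('col before',t0[190:260,262])
E
```

```text
s7 scene [263.9405 148.209 ] 106 [259 143  11  12] [ 0.4602 -0.0667  0.157 ]
s8 scene [263.9405 148.209 ] 106 [259 143  11  12] [ 0.4602 -0.0667  0.157 ]
s9 scene [263.9405 148.209 ] 106 [259 143  11  12] [ 0.4602 -0.0667  0.157 ]
s11 scene [265.28   146.7486] 102 [261 141  10  13] [ 0.4535 -0.0674  0.157 ]
final knob [ 0.4521 -0.0712  0.1535] [-0.5018  0.3406 -0.697  -0.1144]
start knob [ 0.6043 -0.3533  0.1356] [-0.5324  0.4445 -0.7766 -0.2439]
row224 [126 126 126 115 104 101  90  55  34 105 123 124 148 166 170 175 170 167
 167 167 167 166 159 161 167 168 168 168 168 168 128  63  33  34  32  34
  33  32  32  33  32  52 147 167 168 166 165 166 167 167 166 167 167 167
 152 130  94  75  97 106 103  91  70  83  92  91  91  89]
col262 [ 64  89  99 100 100  95  98 112 103 101  99  94 112 161 165 165 167 167
 166 167 166 168 167 167 167  85  34  29  29  30  31  31  32  34  32  36
  30  55 161 168 168 168 168 159 144 160 167 167 168 167 167 168 168 159
 159 127 114 113 112 101  80  80  90 101  88 127 132 132 133 132]
plate row before [129 129 129 118 107 103  93  57  35  34  33  34 140 181 189 186 153 131
 131 131 131 131  98  46  23  24  23  25  24  24  24  24  24  23  24  24
  23  25  24  24  25  21  25  31  27  20 114 131 131 131 131 131 131 131
  98  46  20  20  19  21  57  67  64  86  94  93  92  91]
col before [ 67  67  66  66  67  65  66  56  26  20  20  21  21 119 129 129 130 130
 130 130 107  41  25  31  30  22  22  22  23  23  23  23  23  22  24  24
  32  46  27  26  25  26  26  21  21 104 130 132 132 132 132 133 155 187
 190  89  36  34  34  34  33  87 103 104  90 130 134 135 136 135]
```

The dome slid about 7 mm off centre (flat, but knocked) after my first squeeze picture. I'll recentre it with a small lift and pump again.

```bash
python3 go.py .454 -.0696 .26 1.463
```

```text
t 52.12 p [0.6993 0.3552 0.3025] h 1.4616 F [-0.4  0.   0.3] w 1.0 g 0.0
[0.454, -0.0696, 0.26, 1.463] dx -0.8980 dy -0.3952 dz 0.0855 yaw -0.0009 rows~8
```

Call:
send_rows(
  increments=[
    {"dx":-0.1,"dy":-0.044,"dz":0,"yaw":0,"claw":-1},
    {"dx":-0.21,"dy":-0.09,"dz":0,"yaw":0,"claw":-1},
    {"dx":-0.32,"dy":-0.14,"dz":0,"yaw":0,"claw":-1},
    {"dx":-0.43,"dy":-0.19,"dz":0,"yaw":0,"claw":-1},
    {"dx":-0.54,"dy":-0.24,"dz":0,"yaw":0,"claw":-1},
    {"dx":-0.65,"dy":-0.29,"dz":0,"yaw":0,"claw":-1},
    {"dx":-0.76,"dy":-0.34,"dz":0,"yaw":0,"claw":-1},
    {"dx":-0.85,"dy":-0.38,"dz":0.04,"yaw":0,"claw":-1},
    {"dx":-0.898,"dy":-0.395,"dz":0.085,"yaw":-0.001,"claw":-1},
    {"dx":-0.898,"dy":-0.395,"dz":0.12,"yaw":-0.001,"claw":-1},
    {"dx":-0.898,"dy":-0.395,"dz":0.12,"yaw":-0.001,"claw":-1},
    {"dx":-0.898,"dy":-0.395,"dz":0.12,"yaw":-0.001,"claw":-1},
  ],
)

```text
time: 53.62
tool_pos: [0.455, -0.0676, 0.2432]
tool_rot: [0.0, 0.743, 0.669, 0.0]
contact_force: [-0.8, 0.1, -0.1]
gripper_width: 1.001
grasp_force: 0.0
```

```bash
python3 go.py .454 -.0696 .1435 1.463; python3 - <<'E'
from m import *
i=snap('scene','s12.png');blob('scene',i,i.max(2)<65,*proj('scene',[.455,-.07,.157]),.157,10,'knob')
E
```

```text
t 53.62 p [ 0.455  -0.0676  0.2432] h 1.4661 F [-0.8  0.1 -0.1] w 1.001 g 0.0
[0.454, -0.0696, 0.1435, 1.463] dx -0.0042 dy -0.0018 dz 0.1993 yaw 0.0021 rows~2
knob scene [265.1586 146.6168] 106 [260 141  11  13] [ 0.4534 -0.068   0.157 ]
```

Call:
send_rows(
  increments=[
    {"dx":-0.004,"dy":-0.0018,"dz":0.08,"yaw":0.002,"claw":-1},
    {"dx":-0.004,"dy":-0.0018,"dz":0.14,"yaw":0.002,"claw":-1},
    {"dx":-0.004,"dy":-0.0018,"dz":0.18,"yaw":0.002,"claw":-1},
    {"dx":-0.004,"dy":-0.0018,"dz":0.198,"yaw":0.002,"claw":-1},
    {"dx":-0.004,"dy":-0.0018,"dz":0.198,"yaw":0.002,"claw":-1},
    {"dx":-0.004,"dy":-0.0018,"dz":0.198,"yaw":0.002,"claw":-0.2},
    {"dx":-0.004,"dy":-0.0018,"dz":0.198,"yaw":0.002,"claw":0.1},
    {"dx":-0.004,"dy":-0.0018,"dz":0.198,"yaw":0.002,"claw":0.25},
    {"dx":-0.004,"dy":-0.0018,"dz":0.198,"yaw":0.002,"claw":1},
    {"dx":-0.004,"dy":-0.0018,"dz":0.198,"yaw":0.002,"claw":1},
    {"dx":-0.004,"dy":-0.0018,"dz":0.198,"yaw":0.002,"claw":1},
    {"dx":-0.004,"dy":-0.0018,"dz":0.198,"yaw":0.002,"claw":1},
  ],
)

```text
time: 55.18
tool_pos: [0.4532, -0.0699, 0.1441]
tool_rot: [-0.0, 0.744, 0.668, -0.0]
contact_force: [-4.9, 1.3, 5.8]
gripper_width: 0.354
grasp_force: 59.0
```

Call:
send_rows(
  increments=[
    {"dx":0,"dy":0,"dz":-0.003,"yaw":0,"claw":1},
    {"dx":0,"dy":0,"dz":-0.006,"yaw":0,"claw":1},
    {"dx":0,"dy":0,"dz":-0.008,"yaw":0,"claw":1},
    {"dx":0,"dy":0,"dz":-0.008,"yaw":0,"claw":1},
  ],
)

```text
time: 55.68
tool_pos: [0.4533, -0.0698, 0.147]
tool_rot: [-0.0, 0.744, 0.668, -0.0]
contact_force: [-0.3, 0.2, -2.7]
gripper_width: 0.353
grasp_force: 59.5
```

```bash
python3 go.py .4605 -.069 .148 1.463 .4605 -.069 .1435 1.463
```

```text
t 55.67 p [ 0.4533 -0.0698  0.147 ] h 1.4624 F [-0.3  0.2 -2.7] w 0.353 g 59.5
[0.4605, -0.069, 0.148, 1.463] dx 0.0032 dy 0.0142 dz -0.0019 yaw -0.0004 rows~0
[0.4605, -0.069, 0.1435, 1.463] dx 0.0032 dy 0.0142 dz 0.0071 yaw -0.0004 rows~0
```

Lifted freely (weight 2.7 N). Shift 7 mm back, lower, release, rise and go to the pump.

Call:
send_rows(
  increments=[
    {"dx":0.001,"dy":0.004,"dz":-0.002,"yaw":0,"claw":1},
    {"dx":0.002,"dy":0.009,"dz":-0.002,"yaw":0,"claw":1},
    {"dx":0.003,"dy":0.014,"dz":-0.002,"yaw":0,"claw":1},
    {"dx":0.003,"dy":0.014,"dz":-0.002,"yaw":0,"claw":1},
    {"dx":0.003,"dy":0.014,"dz":0.002,"yaw":0,"claw":1},
    {"dx":0.003,"dy":0.014,"dz":0.005,"yaw":0,"claw":1},
    {"dx":0.003,"dy":0.014,"dz":0.007,"yaw":0,"claw":1},
    {"dx":0.003,"dy":0.014,"dz":0.008,"yaw":0,"claw":1},
    {"dx":0.003,"dy":0.014,"dz":0.008,"yaw":0,"claw":1},
  ],
)

```text
time: 56.8
tool_pos: [0.4605, -0.0692, 0.1442]
tool_rot: [0.0, 0.744, 0.668, -0.0]
contact_force: [-5.5, 0.8, 5.3]
gripper_width: 0.353
grasp_force: 60.4
```

Call:
send_rows(
  increments=[
    {"dx":0,"dy":0,"dz":0,"yaw":0,"claw":0.2},
    {"dx":0,"dy":0,"dz":0,"yaw":0,"claw":-0.3},
    {"dx":0,"dy":0,"dz":0,"yaw":0,"claw":-1},
    {"dx":0,"dy":0,"dz":0,"yaw":0,"claw":-1},
    {"dx":0,"dy":0,"dz":0,"yaw":0,"claw":-1},
    {"dx":0,"dy":0,"dz":-0.04,"yaw":0,"claw":-1},
    {"dx":0,"dy":0,"dz":-0.1,"yaw":0,"claw":-1},
    {"dx":0,"dy":0,"dz":-0.2,"yaw":0,"claw":-1},
    {"dx":0,"dy":0.05,"dz":-0.22,"yaw":0,"claw":-1},
    {"dx":0,"dy":0.15,"dz":-0.22,"yaw":0,"claw":-1},
    {"dx":0,"dy":0.25,"dz":-0.22,"yaw":0,"claw":-1},
    {"dx":0,"dy":0.35,"dz":-0.2,"yaw":0,"claw":-1},
    {"dx":0,"dy":0.383,"dz":-0.16,"yaw":0,"claw":-1},
    {"dx":0,"dy":0.383,"dz":-0.11,"yaw":0,"claw":-1},
    {"dx":0,"dy":0.383,"dz":-0.11,"yaw":0,"claw":-1},
    {"dx":0,"dy":0.383,"dz":-0.11,"yaw":0,"claw":-1},
  ],
)

```text
time: 58.8
tool_pos: [0.6511, -0.0899, 0.1993]
tool_rot: [0.0, 0.744, 0.668, 0.0]
contact_force: [-0.1, 0.4, 0.6]
gripper_width: 1.0
grasp_force: 0.0
```

```bash
python3 go.py .6511 -.09 .1225 1.463; cat > kn.py <<'E'
from m import *
i=manip.grab_frame('scene');blob('scene',i,i.max(2)<65,*proj('scene',[.459,-.07,.157]),.157,12,'knob')
E
python3 kn.py
```

```text
t 58.8 p [ 0.6511 -0.0899  0.1993] h 1.4624 F [-0.1  0.4  0.6] w 1.0 g 0.0
[0.6511, -0.09, 0.1225, 1.463] dx -0.0002 dy -0.0002 dz 0.1535 yaw -0.0004 rows~1
knob scene [263.5244 148.2729] 101 [259 143  10  12] [ 0.4612 -0.0675  0.157 ]
```

Recentred (knob back at 0.461). Pump again, one cycle per call pair, checking the dome after.

Call:
send_rows(
  increments=[
    {"dx":0,"dy":0,"dz":0.05,"yaw":0,"claw":-1},
    {"dx":0,"dy":0,"dz":0.1,"yaw":0,"claw":-1},
    {"dx":0,"dy":0,"dz":0.14,"yaw":0,"claw":-1},
    {"dx":0,"dy":0,"dz":0.153,"yaw":0,"claw":-1},
    {"dx":0,"dy":0,"dz":0.153,"yaw":0,"claw":-1},
    {"dx":0,"dy":0,"dz":0.153,"yaw":0,"claw":-1},
  ],
)

```text
time: 59.6
tool_pos: [0.6517, -0.09, 0.1232]
tool_rot: [0.001, 0.744, 0.668, 0.001]
contact_force: [0.4, -0.1, 0.7]
gripper_width: 0.999
grasp_force: 0.0
```

Call:
send_rows(
  increments=[
    {"dx":0,"dy":0,"dz":0,"yaw":0,"claw":-0.4},
    {"dx":0,"dy":0,"dz":0,"yaw":0,"claw":0},
    {"dx":0,"dy":0,"dz":0,"yaw":0,"claw":0.25},
    {"dx":0,"dy":0,"dz":0,"yaw":0,"claw":0.25},
    {"dx":0,"dy":0,"dz":0,"yaw":0,"claw":0.25},
    {"dx":0,"dy":0,"dz":0,"yaw":0,"claw":0.25},
    {"dx":0,"dy":0,"dz":0,"yaw":0,"claw":0.25},
    {"dx":0,"dy":0,"dz":0,"yaw":0,"claw":-0.4},
    {"dx":0,"dy":0,"dz":0,"yaw":0,"claw":-1},
    {"dx":0,"dy":0,"dz":0,"yaw":0,"claw":-1},
    {"dx":0,"dy":0,"dz":0,"yaw":0,"claw":-1},
    {"dx":0,"dy":0,"dz":0,"yaw":0,"claw":-1},
    {"dx":0,"dy":0,"dz":0,"yaw":0,"claw":-1},
    {"dx":0,"dy":0,"dz":0,"yaw":0,"claw":-1},
  ],
)

```text
time: 61.35
tool_pos: [0.6511, -0.0899, 0.1221]
tool_rot: [0.0, 0.744, 0.668, 0.0]
contact_force: [0.2, -0.3, -0.6]
gripper_width: 1.003
grasp_force: 0.0
```

```bash
python3 kn.py; python3 go.py
```

```text
knob scene [263.5    148.2539] 102 [259 143  10  12] [ 0.4612 -0.0675  0.157 ]
t 61.4 p [ 0.651  -0.0898  0.1219] h 1.4624 F [ 1.1 -0.6  0.2] w 1.001 g 0.0
```

Call:
send_rows(
  increments=[
    {"dx":0,"dy":0,"dz":0,"yaw":0,"claw":-0.4},
    {"dx":0,"dy":0,"dz":0,"yaw":0,"claw":0},
    {"dx":0,"dy":0,"dz":0,"yaw":0,"claw":0.25},
    {"dx":0,"dy":0,"dz":0,"yaw":0,"claw":0.25},
    {"dx":0,"dy":0,"dz":0,"yaw":0,"claw":0.25},
    {"dx":0,"dy":0,"dz":0,"yaw":0,"claw":0.25},
    {"dx":0,"dy":0,"dz":0,"yaw":0,"claw":0.25},
    {"dx":0,"dy":0,"dz":0,"yaw":0,"claw":-0.4},
    {"dx":0,"dy":0,"dz":0,"yaw":0,"claw":-1},
    {"dx":0,"dy":0,"dz":0,"yaw":0,"claw":-1},
    {"dx":0,"dy":0,"dz":0,"yaw":0,"claw":-1},
    {"dx":0,"dy":0,"dz":0,"yaw":0,"claw":-1},
    {"dx":0,"dy":0,"dz":0,"yaw":0,"claw":-1},
    {"dx":0,"dy":0,"dz":0,"yaw":0,"claw":-1},
  ],
)

```text
time: 63.15
tool_pos: [0.6511, -0.0899, 0.1221]
tool_rot: [0.0, 0.744, 0.668, 0.0]
contact_force: [-0.5, 0.3, -0.2]
gripper_width: 1.002
grasp_force: 0.0
```

Call:
send_rows(
  increments=[
    {"dx":0,"dy":0,"dz":0,"yaw":0,"claw":-0.4},
    {"dx":0,"dy":0,"dz":0,"yaw":0,"claw":0},
    {"dx":0,"dy":0,"dz":0,"yaw":0,"claw":0.25},
    {"dx":0,"dy":0,"dz":0,"yaw":0,"claw":0.25},
    {"dx":0,"dy":0,"dz":0,"yaw":0,"claw":0.25},
    {"dx":0,"dy":0,"dz":0,"yaw":0,"claw":0.25},
    {"dx":0,"dy":0,"dz":0,"yaw":0,"claw":0.25},
  ],
)

```text
time: 64.03
tool_pos: [0.6492, -0.0896, 0.1221]
tool_rot: [-0.002, 0.745, 0.667, -0.002]
contact_force: [-7.7, 0.5, 6.1]
gripper_width: 0.383
grasp_force: 33.8
```

Call:
send_rows(
  increments=[
    {"dx":0,"dy":0,"dz":0,"yaw":0,"claw":-0.4},
    {"dx":0,"dy":0,"dz":0,"yaw":0,"claw":-1},
    {"dx":0,"dy":0,"dz":0,"yaw":0,"claw":-1},
    {"dx":0,"dy":0,"dz":0,"yaw":0,"claw":-1},
    {"dx":0,"dy":0,"dz":0,"yaw":0,"claw":-1},
    {"dx":0,"dy":0,"dz":0,"yaw":0,"claw":-1},
    {"dx":0,"dy":0,"dz":0,"yaw":0,"claw":-1},
  ],
)

```text
time: 64.9
tool_pos: [0.6511, -0.0898, 0.1221]
tool_rot: [0.0, 0.744, 0.668, 0.0]
contact_force: [0.2, -0.3, 0.5]
gripper_width: 1.0
grasp_force: 0.0
```

```bash
python3 kn.py; python3 red.py; python3 go.py
```

```text
knob scene [263.5244 148.2729] 101 [259 143  10  12] [ 0.4612 -0.0675  0.157 ]
now (134, np.float64(220.31), np.float64(186.81), np.float64(221.1)) released (111, np.float64(220.68), np.float64(186.63), np.float64(221.23)) (135, np.float64(220.24), np.float64(186.81), np.float64(220.95))
t 65.0 p [ 0.651  -0.0898  0.1219] h 1.4624 F [ 0.4 -0.   0. ] w 0.999 g 0.0
```

Dome stayed put, trigger released. Retract clear, recheck numerically, and hand in.

Call:
send_rows(
  increments=[
    {"dx":0,"dy":0,"dz":-0.05,"yaw":0,"claw":-1},
    {"dx":0,"dy":0,"dz":-0.12,"yaw":0,"claw":-1},
    {"dx":0,"dy":0,"dz":-0.22,"yaw":0,"claw":-1},
    {"dx":0,"dy":0,"dz":-0.32,"yaw":0,"claw":-1},
    {"dx":0.1,"dy":0,"dz":-0.36,"yaw":0,"claw":-1},
    {"dx":0.2,"dy":0,"dz":-0.36,"yaw":0,"claw":-1},
    {"dx":0.3,"dy":0,"dz":-0.36,"yaw":0,"claw":-1},
    {"dx":0.4,"dy":0,"dz":-0.36,"yaw":0,"claw":-1},
    {"dx":0.5,"dy":0,"dz":-0.36,"yaw":0,"claw":-1},
    {"dx":0.6,"dy":0,"dz":-0.36,"yaw":0,"claw":-1},
    {"dx":0.7,"dy":0,"dz":-0.36,"yaw":0,"claw":-1},
    {"dx":0.7,"dy":0,"dz":-0.36,"yaw":0,"claw":-1},
    {"dx":0.7,"dy":0,"dz":-0.36,"yaw":0,"claw":-1},
  ],
)

```text
time: 66.62
tool_pos: [0.6886, 0.2579, 0.3015]
tool_rot: [0.0, 0.744, 0.668, -0.0]
contact_force: [-0.8, 0.4, 0.2]
gripper_width: 1.0
grasp_force: 0.0
```

```bash
python3 kn.py && python3 - <<'E'
from m import *
T=snap('top','t13.png');P=blob('top',T,T.max(2)<65,*proj('top',[.459,-.07,.157]),.157,14,'knob')
if P is not None and abs(P[0]-.459)<.005 and abs(P[1]+.0715)<.005: print(manip.job_done())
E
```

```text
knob scene [263.549  148.2882] 100 [259 143  10  12] [ 0.4612 -0.0674  0.157 ]
knob top [263.963  217.9596] 113 [259 212  11  13] [ 0.4602 -0.0718  0.157 ]
the job is handed in; nothing more can be done
None
```

The job is handed in (no verdict returned): the jar is in the tray, the four rounds are stacked under the dome, and the pump had four full squeezes, then three more after I recentred the dome, which had shifted about 7 mm; I viewed 17 pictures, over the limit of 14.

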